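# Scan and pack a customer's order at the dried-goods counter

## Robot

A 7-joint arm with a two-finger parallel gripper is mounted at the origin on the work surface. World frame = base frame: x ahead of the robot, y to its left, z up, the work surface at z = 0. Lengths are in m, angles in rad, forces in N, time in s.
With the tool pointing down it reaches from about 0.425 to 1.025 m from the base axis. Payload 3.6 kg.
Tool frame: the origin (TCP) lies midway between the tips of the shut fingers; the grasp point (between the pads) lies 19 mm behind it; z points along the fingers, y is the line along which they close (so a half turn about z gives the same grasp; the last joint's range is limited). The gripper opens to 85 mm and grips with 20 to 120 N. Pads are 22 mm wide; open, the fingers measure 114 mm over their backs; the gripper's body (76 mm by 85 mm) begins 54 mm behind the grasp point. The pads swing forward as they close: fully open they stand 13 mm farther back than shut.
Start: joints at [-1.317, 0.591, 0.048, 1.609, -0.033, 0.943, -0.034], TCP at [0.246, 0.682, 0.231] pointing down, gripper open.
Joint ranges: [-2.69, 2.69], [-0.47, 2.24], [-1.27, 1.36], [0.19, 2.51], [-1.53, 4.68], [0.08, 2.07], [-3.09, 3.09]. Speed limits (rad/s): [2.57, 2.57, 3.14, 3.14, 3.14, 3.14, 3.14].

## Interface

Orientations are given as a unit quaternion [w, x, y, z].
In Python, from workcell import r, read_camera, recognise, landmark_of gives the robot as it stands.
- The arm moves only by the tool play_rows, never from a script. Its argument "commands" is a list of rows, each a list of 4 numbers: the shift along the tool's x, y, z as a fraction of full scale, then the turn about the tool's z as a fraction of full scale. A call has 1 to 20 rows; each row is the pose to reach, as a shift and turn from the pose commanded when the call began, along the tool's axes at that moment; what a row does not reach only later rows make up. Full scale, the value 1, is 0.15 m for a shift and pi/2 rad for a turn. A row lasts 1/12 s, in which the tool goes at most 41.7 mm and 7.16 degrees, less where a joint would pass 70% of its speed; a pose out of reach is approached as far as the arm can. A call with a number of a shift or a turn outside -1 to 1 is refused whole. A call with a gripper value outside its range is refused whole. "gripper" is the opening, from -1 (shut) to 1 (fully open), set as the call begins (left out, the last holds). The fingers move at their own pace and stop on an object; "grip_force" is the grip in N (left out, the last holds). Time passes only in rows, so rows that repeat a pose let the fingers close. It gives the time, the measured TCP pose, the force, the opening and the grip force at its end, in the units of the state.
- r.read_state(): the state, without advancing time (a new reading comes with each control period).
- read_camera(name): name is "side" or "top" or "wrist"; returns a dict with "color" (420x560x3 uint8, blue, green, red), "range_z" (420x560 float32, m along the optical axis (not along the pixel's ray), 0 where there is no reading), "intrinsics" (3x3 intrinsics, pixels), "position" and "orientation" of the camera in the world; the wrist camera has in their place "tool_from_camera" (4x4, takes a point from camera to tool coordinates, whose origin is the TCP and whose axes are the flange's). Camera axes: x right, y down, z forward; pixel columns grow to the right and rows downward; lengths in m; the calibration is good to about 2 mm. A picture is of the moment at which its call begins: read the wrist's pose just before it.
- r.hand_in(): hands the job in; it is judged then, once.
Trained networks look in the newest picture that a camera, given by its name, has taken for a name from the list of things; names that differ only in an ending like _2 or _b are one class to them, and where a whole thing is asked for, a point or a joint stands for the part that bears it (a point fixed in the world has none). Each returns a list of dicts, best first, with "confidence" (0 to 1); they miss things now and then, are a little off and sometimes report something else, mostly with a low value. They report only what shows in the picture. A call takes as long as a camera call. They do not tell look-alikes from the thing itself.
- recognise(target, camera): "rect" ([left, top, width, height] in pixels, round what is visible of it).
- landmark_of(target, camera): "at" ([column, row] in pixels: a listed point, or the origin of a listed thing).
The state is a dict: "time": time; "qpos": joint angles; "joint_velocities": joint speeds; "tau": joint torques, N m; "position": TCP position; "ee_rot": TCP orientation; "ft_force": force on the tool from outside, world axes, zero at the start; "torque": the same for the moment, N m; "finger_gap": finger opening in m; "grip_force": force on a finger pad.
Only numpy, scipy, OpenCV 4.12 (cv2) and the standard library are available. Lean on these libraries where they do the work, as an engineer would, in place of code of your own. Each camera call takes 0.05 s, during which the arm holds its last target. There are 200 camera calls.

## Task

Ring up this order: take the hand scanner from its cradle and, with the goods standing where they are, scan the white label on top of each one that is there, in the order glass jar (steel lid), yellow tin, brown carton, red tea box, each time aiming the beam at the middle of the label from about 10 cm away and holding it steady for two full seconds, then lay the scanner back in its cradle. Next stand all the labelled goods upright on the floor of the crate that has the red marker beside it, and only when all are in, take the scanner again, scan the label on the red marker in the same way to close the order, and lay the scanner back in its cradle. Leave everything else where it is, including the unlabelled jar with the black lid.

Things in the scene. Friction and masses are not known exactly. Their poses are not given: they have to be found in the camera images.
- jar: glass jar of dried mushrooms with a steel lid and a white bar label on the lid, 62 mm diameter, 105 mm high; origin: centre of its underside, z up. May be absent
- tin: yellow tin with a red lid and a white bar label on the lid, 64 mm diameter, 62 mm high; origin: centre of its underside, z up. May be absent
- carton: brown cardboard carton with a green band, 90 (its x) x 52 (its y) x 90 mm high, white bar label on top; origin: centre of its underside. May be absent
- teabox: red tea box with a gold band, 84 (its x) x 56 (its y) x 52 mm high, white bar label on top; origin: centre of its underside. May be absent
- jar_label (a point): centre of the jar's label, 42 x 28 mm, on its lid (105 mm above the underside); z is the label's outward normal
- tin_label (a point): centre of the tin's label, 42 x 28 mm, on its lid (62 mm above the underside); z is the label's outward normal
- carton_label (a point): centre of the carton's label, 42 x 28 mm, on its top, 18 mm from the middle towards its +x; z is the label's outward normal
- teabox_label (a point): centre of the tea box's label, 42 x 28 mm, on its top, 16 mm from the middle towards its -x; z is the label's outward normal
- shopjar: glass jar with a black lid and no label, 62 mm diameter, 105 mm high, standing among the goods; it is the shop's and not part of the order; origin: centre of its underside
- scanner: hand scanner, 190 mm long, 180 g: level black handle 142 mm long (its x -75 to 67), 32 wide (y), 34 high, and at its +x end a yellow head 56 wide, reaching x = 120 and from 17 mm below to 51 above the handle's underside. Origin: middle of the handle's underside, z up. At the start it rests in its cradle, its origin 50 mm above the counter
- scanner_grip (a point): best place to grip the scanner, near its centre of mass: 5 mm ahead (+x) of its origin and 20 mm above the handle's underside; grip across the 32 mm width from above
- eye: the scanner's red reading window, under its yellow head, at x = 77.5, z = -3 mm in the scanner's frame. Its own x axis is the beam: 30 degrees forward of straight down with the scanner level (0.5, 0, -0.866 in the scanner's frame); its y is the scanner's y. Reads 50 to 160 mm from the window, up to 45 degrees off the label's normal
- cradle: grey cradle, fixed: base 170 x 85 x 10 mm, two forked yokes at x = -60 and 40 mm, 18 mm thick, seats 50 mm above the counter, cheeks 42 mm apart rising 18 mm above the seats; 82 mm free between the yokes for the fingers. The scanner's handle lies in both yokes, its origin 50 mm straight above the cradle's, x axes along each other. Origin: centre of its underside
- blue_crate: blue open plastic crate, 220 (its x) x 205 (its y) mm outside, 60 mm high, walls 6 mm, floor 6 mm, fixed to the counter; origin: centre of its underside, x and y along its sides. It may stand left or right
- grey_crate: grey open plastic crate, 220 (its x) x 205 (its y) mm outside, 60 mm high, walls 6 mm, floor 6 mm, fixed to the counter; origin: centre of its underside, x and y along its sides. It may stand left or right
- red_marker: red order marker, a round stand 52 mm wide and 53 mm high, fixed beside the far side of one crate (centre to centre about 150 mm); that crate is for this order
- white_marker: white order marker of the same shape, beside the far side of the other crate, which is for somebody else's order
- red_marker_label (a point): centre of the white bar label, 42 x 24 mm, on the red marker's top, 53 mm above the counter; z is its upward normal
- bowl: steel bowl, 110 mm across, 45 mm high, bystander
- scoop: wooden scoop, 180 mm long, bystander
- sauce: amber bottle, 60 mm across, 150 mm high, bystander
- canister: blue ceramic jar, 70 mm across, 120 mm high, bystander
There are look-alikes about, which are no part of the job. What is shaped like the scanner but blue or pink is not meant.

How it is judged:
On the way, in this order (a step that is already met when the one before it is completed fails the run):
1. the scanner is aimed at the label of the glass jar, 50 to 160 mm away, beam within 15 mm of the label's centre, and held on it for 1.5 s (x of jar_label in the frame of eye between 0.05 and 0.16 m and y of jar_label in the frame of eye between -0.015 and 0.015 m and z of jar_label in the frame of eye between -0.015 and 0.015 m and angle between the x axis of eye and the z axis of jar_label, either way round below 0.85 rad), for 1.5 s.
2. the scanner is aimed at the label of the yellow tin, 50 to 160 mm away, beam within 15 mm of the label's centre, and held on it for 1.5 s (x of tin_label in the frame of eye between 0.05 and 0.16 m and y of tin_label in the frame of eye between -0.015 and 0.015 m and z of tin_label in the frame of eye between -0.015 and 0.015 m and angle between the x axis of eye and the z axis of tin_label, either way round below 0.85 rad), for 1.5 s.
3. the scanner is aimed at the label of the brown carton, 50 to 160 mm away, beam within 15 mm of the label's centre, and held on it for 1.5 s (x of carton_label in the frame of eye between 0.05 and 0.16 m and y of carton_label in the frame of eye between -0.015 and 0.015 m and z of carton_label in the frame of eye between -0.015 and 0.015 m and angle between the x axis of eye and the z axis of carton_label, either way round below 0.85 rad), for 1.5 s.
4. the scanner is aimed at the label of the red tea box, 50 to 160 mm away, beam within 15 mm of the label's centre, and held on it for 1.5 s (x of teabox_label in the frame of eye between 0.05 and 0.16 m and y of teabox_label in the frame of eye between -0.015 and 0.015 m and z of teabox_label in the frame of eye between -0.015 and 0.015 m and angle between the x axis of eye and the z axis of teabox_label, either way round below 0.85 rad), for 1.5 s.
5. the scanner lies in its cradle again, let go, while none of the goods has been put in a crate (x of scanner in the frame of cradle between -0.02 and 0.02 m and y of scanner in the frame of cradle between -0.012 and 0.012 m and z of scanner in the frame of cradle between 0.044 and 0.056 m and angle between scanner's own z axis and vertical below 0.12 rad and linear speed of scanner below 0.03 m/s and contact force between the fingers and scanner below 0.1 N and horizontal distance between each of jar, tin, carton, teabox and blue_crate above 0.12 m and horizontal distance between each of jar, tin, carton, teabox and grey_crate above 0.12 m), for 0.2 s.
6. all the labelled goods stand upright in the crate beside the red marker (((horizontal distance between red_marker and blue_crate below 0.3 m and (x of jar in the frame of blue_crate between -0.1 and 0.1 m and y of jar in the frame of blue_crate between -0.1 and 0.1 m and z of jar in the frame of blue_crate between -0.005 and 0.02 m and angle between jar's own z axis and vertical below 0.2 rad and linear speed of jar below 0.03 m/s) and (x of tin in the frame of blue_crate between -0.1 and 0.1 m and y of tin in the frame of blue_crate between -0.1 and 0.1 m and z of tin in the frame of blue_crate between -0.005 and 0.02 m and angle between tin's own z axis and vertical below 0.2 rad and linear speed of tin below 0.03 m/s) and (x of carton in the frame of blue_crate between -0.1 and 0.1 m and y of carton in the frame of blue_crate between -0.1 and 0.1 m and z of carton in the frame of blue_crate between -0.005 and 0.02 m and angle between carton's own z axis and vertical below 0.2 rad and linear speed of carton below 0.03 m/s) and (x of teabox in the frame of blue_crate between -0.1 and 0.1 m and y of teabox in the frame of blue_crate between -0.1 and 0.1 m and z of teabox in the frame of blue_crate between -0.005 and 0.02 m and angle between teabox's own z axis and vertical below 0.2 rad and linear speed of teabox below 0.03 m/s)) or (horizontal distance between red_marker and grey_crate below 0.3 m and (x of jar in the frame of grey_crate between -0.1 and 0.1 m and y of jar in the frame of grey_crate between -0.1 and 0.1 m and z of jar in the frame of grey_crate between -0.005 and 0.02 m and angle between jar's own z axis and vertical below 0.2 rad and linear speed of jar below 0.03 m/s) and (x of tin in the frame of grey_crate between -0.1 and 0.1 m and y of tin in the frame of grey_crate between -0.1 and 0.1 m and z of tin in the frame of grey_crate between -0.005 and 0.02 m and angle between tin's own z axis and vertical below 0.2 rad and linear speed of tin below 0.03 m/s) and (x of carton in the frame of grey_crate between -0.1 and 0.1 m and y of carton in the frame of grey_crate between -0.1 and 0.1 m and z of carton in the frame of grey_crate between -0.005 and 0.02 m and angle between carton's own z axis and vertical below 0.2 rad and linear speed of carton below 0.03 m/s) and (x of teabox in the frame of grey_crate between -0.1 and 0.1 m and y of teabox in the frame of grey_crate between -0.1 and 0.1 m and z of teabox in the frame of grey_crate between -0.005 and 0.02 m and angle between teabox's own z axis and vertical below 0.2 rad and linear speed of teabox below 0.03 m/s)))), for 0.2 s.
7. the scanner is aimed at the label of the red marker, 50 to 160 mm away, beam within 15 mm of the label's centre, and held on it for 1.5 s (x of red_marker_label in the frame of eye between 0.05 and 0.16 m and y of red_marker_label in the frame of eye between -0.015 and 0.015 m and z of red_marker_label in the frame of eye between -0.015 and 0.015 m and angle between the x axis of eye and the z axis of red_marker_label, either way round below 0.85 rad), for 1.5 s.
At the end, for the whole second after the job is handed in: Every labelled item present stands upright (within 0.2 rad) and at rest on the floor of the crate beside the red marker, and the scanner lies in its cradle (within 20 mm along, 12 mm across, seated, within 0.12 rad of level), let go (x of scanner in the frame of cradle between -0.02 and 0.02 m and y of scanner in the frame of cradle between -0.012 and 0.012 m and z of scanner in the frame of cradle between 0.044 and 0.056 m and angle between scanner's own z axis and vertical below 0.12 rad and linear speed of scanner below 0.03 m/s and contact force between the fingers and scanner below 0.1 N and ((horizontal distance between red_marker and blue_crate below 0.3 m and (x of jar in the frame of blue_crate between -0.1 and 0.1 m and y of jar in the frame of blue_crate between -0.1 and 0.1 m and z of jar in the frame of blue_crate between -0.005 and 0.02 m and angle between jar's own z axis and vertical below 0.2 rad and linear speed of jar below 0.03 m/s) and (x of tin in the frame of blue_crate between -0.1 and 0.1 m and y of tin in the frame of blue_crate between -0.1 and 0.1 m and z of tin in the frame of blue_crate between -0.005 and 0.02 m and angle between tin's own z axis and vertical below 0.2 rad and linear speed of tin below 0.03 m/s) and (x of carton in the frame of blue_crate between -0.1 and 0.1 m and y of carton in the frame of blue_crate between -0.1 and 0.1 m and z of carton in the frame of blue_crate between -0.005 and 0.02 m and angle between carton's own z axis and vertical below 0.2 rad and linear speed of carton below 0.03 m/s) and (x of teabox in the frame of blue_crate between -0.1 and 0.1 m and y of teabox in the frame of blue_crate between -0.1 and 0.1 m and z of teabox in the frame of blue_crate between -0.005 and 0.02 m and angle between teabox's own z axis and vertical below 0.2 rad and linear speed of teabox below 0.03 m/s)) or (horizontal distance between red_marker and grey_crate below 0.3 m and (x of jar in the frame of grey_crate between -0.1 and 0.1 m and y of jar in the frame of grey_crate between -0.1 and 0.1 m and z of jar in the frame of grey_crate between -0.005 and 0.02 m and angle between jar's own z axis and vertical below 0.2 rad and linear speed of jar below 0.03 m/s) and (x of tin in the frame of grey_crate between -0.1 and 0.1 m and y of tin in the frame of grey_crate between -0.1 and 0.1 m and z of tin in the frame of grey_crate between -0.005 and 0.02 m and angle between tin's own z axis and vertical below 0.2 rad and linear speed of tin below 0.03 m/s) and (x of carton in the frame of grey_crate between -0.1 and 0.1 m and y of carton in the frame of grey_crate between -0.1 and 0.1 m and z of carton in the frame of grey_crate between -0.005 and 0.02 m and angle between carton's own z axis and vertical below 0.2 rad and linear speed of carton below 0.03 m/s) and (x of teabox in the frame of grey_crate between -0.1 and 0.1 m and y of teabox in the frame of grey_crate between -0.1 and 0.1 m and z of teabox in the frame of grey_crate between -0.005 and 0.02 m and angle between teabox's own z axis and vertical below 0.2 rad and linear speed of teabox below 0.03 m/s)))); the robot touches nothing.
It fails at once if a bystander is shifted more than 60 mm (distance of any of shopjar, bowl, sauce, canister, scoop from where it was at the start of the episode above 0.06 m).
It fails at once if a standing bystander is tipped over (angle between any of shopjar, bowl, sauce, canister's own z axis and vertical above 0.6 rad).
Of jar, tin, carton, teabox only 3 to 4 are there at a start; the rules pass over those that are not, and their reading is None.
At some moment in a run one of tin, teabox may be knocked a few centimetres aside while the robot is not near it.
It also fails if it takes over 210 s, if anything falls off the work surface, if the arm or the gripper's body presses on something with over 40 N, if the wrist force passes 120 N, or if a joint passes its speed limit or range.

## Working session

There is one attempt and no reset: what is moved stays moved. The work goes in short steps, Python scripts to look and compute and a tool call to move; the robot and the scene stay as the last step left them, time stands still between calls to the robot, and variables do not carry over. Pictures are saved under pics/ and viewed, at most 14 in all, crops included, and the job is handed in when it is done.

Besides the shell and the picture viewer there is one more tool, called after "Emit:" in YAML: its name, and indented under it one key for each argument. play_rows: Moves the arm, as the interface text tells. Shift numbers are shares of 0.15 m and turn numbers shares of pi/2 rad, none past 1 either way. Its arguments: {"type":"object","properties":{"commands":{"type":"array"},"gripper":{"type":"number"},"grip_force":{"type":"number"}},"required":["commands"]}

```bash
ls; mkdir -p pics; python3 - <<'E'
from workcell import r, read_camera
import cv2,numpy as np
s=r.read_state();print(s['time'],s['position'],s['ee_rot'])
for n in('top','side'):
    c=read_camera(n);cv2.imwrite(f'pics/{n}0.png',c['color']);print(n,c['intrinsics'].tolist() if hasattr(c['intrinsics'],'tolist') else c['intrinsics'],c['position'],c['orientation'])
E
```

```text
pics
0.0 [0.24611862 0.6810631  0.23012446] [-1.38883964e-04  1.72503301e-01  9.85008288e-01 -1.12431373e-03]
top [[404.23170328366257, 0.0, 282.3788734883352], [0.0, 404.23170328366257, 204.85088735726546], [0.0, 0.0, 1.0]] [ 0.42883938 -0.017534    1.20888028] [ 0.0332682  -0.69693509  0.71595639 -0.02410716]
side [[385.6768168403191, 0.0, 285.21894355347274], [0.0, 385.6768168403191, 207.7813013111222], [0.0, 0.0, 1.0]] [ 0.31923786 -0.59470779  0.83269599] [-0.33793338  0.92369372 -0.170841    0.05834626]
```

View pics/top0.png

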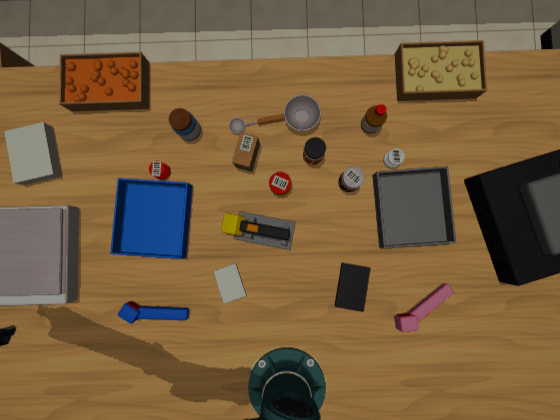

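View pics/side0.png

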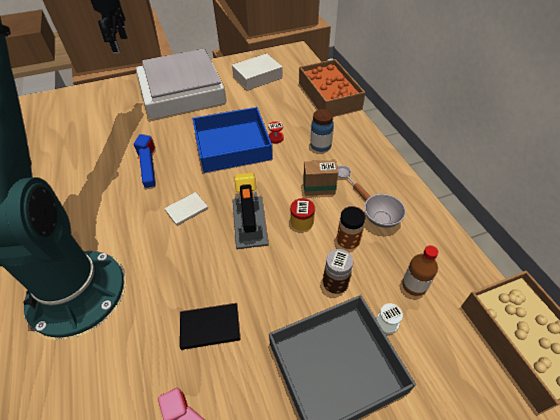

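The top view shows the jar with the steel lid at (351,179), the tin at (280,183), the carton at (247,151) and the black-lid jar at (315,150). The scanner is at (257,228) with its head towards image left, and the red marker at (160,170) stands beside the blue crate. I see no tea box. Next I measure with depth.

```bash
cat > h.py <<'E'
from workcell import r, read_camera, recognise, landmark_of
import cv2,numpy as np
from scipy.spatial.transform import Rotation as R
def rot(q): return R.from_quat([q[1],q[2],q[3],q[0]]).as_matrix()
def cloud(name):
    s=r.read_state(); c=read_camera(name); d=c['range_z']; K=c['intrinsics']
    v,u=np.mgrid[:d.shape[0],:d.shape[1]]
    P=np.stack([(u-K[0][2])/K[0][0]*d,(v-K[1][2])/K[1][1]*d,d],-1)
    if name=='wrist':
        T=np.array(c['tool_from_camera']); P=P@T[:3,:3].T+T[:3,3]; M=rot(s['ee_rot']);t=s['position']
    else: M=rot(c['orientation']);t=c['position']
    P=P@M.T+t; P[d==0]=np.nan
    return c['color'],P
def rect(P,mask):
    p=P[mask][:,:2]; (c,w,a)=cv2.minAreaRect((p*1000).astype(np.float32)); z=P[mask][:,2]
    return np.round(np.array(c)/1000,4),np.round(w,1),round(a,1),round(float(np.median(z)),4),len(p)
def comps(P,mask,nmin=30):
    n,l,st,ce=cv2.connectedComponentsWithStats(mask.astype(np.uint8))
    for i in range(1,n):
        if st[i,4]>=nmin: yield tuple(np.round(ce[i]).astype(int)),rect(P,l==i)
E
python3 - <<'E'
from h import *
col,P=cloud('top'); z=P[...,2]; h=cv2.cvtColor(col,cv2.COLOR_BGR2HSV)
roi=np.zeros(z.shape,bool); roi[60:340,80:470]=1
for lo,hi in((.095,.115),(.083,.095),(.055,.068),(.046,.056),(.07,.083),(.002,.012)):
    print(lo,hi)
    for c in comps(P,roi&(z>lo)&(z<hi)): print(c)
print('white labels')
for c in comps(P,roi&(h[...,1]<60)&(h[...,2]>130)&(z>.04)&(z<.115),15): print(c)
for n in('jar','tin','carton','teabox','shopjar','scanner','cradle','blue_crate','red_marker'):
    print(n,[(np.round(x['at']).tolist(),round(x['confidence'],2),np.round(P[int(x['at'][1]),int(x['at'][0])],3).tolist()) for x in landmark_of(n,'top')][:3])
for n in('jar_label','tin_label','carton_label','teabox_label','scanner_grip','eye','red_marker_label'):
    print(n,[(np.round(x['at']).tolist(),round(x['confidence'],2),np.round(P[int(x['at'][1]),int(x['at'][0])],3).tolist()) for x in landmark_of(n,'top')][:3])
E
```

```text
0.095 0.115
((np.int64(375), np.int64(116)), (array([ 0.7635, -0.2737]), array([55.2, 51.1]), 56.0, 0.1036, 188))
((np.int64(185), np.int64(127)), (array([0.7495, 0.2614]), array([24.3, 62. ]), 36.9, 0.1022, 66))
((np.int64(315), np.int64(147)), (array([ 0.6773, -0.0992]), array([55.8, 57.9]), 88.3, 0.1045, 364))
((np.int64(353), np.int64(177)), (array([ 0.5918, -0.2016]), array([57.8, 57.4]), 68.2, 0.1049, 375))
0.083 0.095
((np.int64(187), np.int64(126)), (array([0.757 , 0.2659]), array([45.3, 68.4]), 40.6, 0.0909, 91))
((np.int64(368), np.int64(119)), (array([ 0.7582, -0.2522]), array([41.4, 11. ]), 16.9, 0.0904, 31))
((np.int64(245), np.int64(149)), (array([0.682 , 0.0977]), array([52.5, 90.8]), 73.7, 0.0894, 585))
((np.int64(233), np.int64(224)), (array([0.473 , 0.1367]), array([37.4, 55.7]), 75.1, 0.0891, 205))
((np.int64(264), np.int64(229)), (array([0.4524, 0.0481]), array([134.1,  29.7]), 77.7, 0.0846, 275))
0.055 0.068
((np.int64(97), np.int64(73)), (array([0.9302, 0.5362]), array([74.8, 38.2]), 10.4, 0.06, 179))
((np.int64(123), np.int64(74)), (array([0.9277, 0.4544]), arr
[... 5947 characters left out ...]
.513, -0.381, 0.002])]
blue_crate [([282.0, 182.0], 0.7, [0.591, -0.005, 0.062]), ([155.0, 218.0], 0.65, [0.498, 0.378, 0.007])]
red_marker [([163.0, 172.0], 0.67, [0.629, 0.342, 0.047])]
jar_label [([353.0, 177.0], 0.57, [0.591, -0.201, 0.103]), ([301.0, 116.0], 0.16, [0.799, -0.064, 0.006])]
tin_label [([283.0, 181.0], 0.93, [0.591, -0.005, 0.062])]
carton_label [([246.0, 142.0], 0.72, [0.704, 0.094, 0.089])]
teabox_label []
scanner_grip [([261.0, 227.0], 0.89, [0.461, 0.06, 0.081]), ([162.0, 310.0], 0.7, [0.232, 0.351, 0.038]), ([375.0, 125.0], 0.29, [0.739, -0.268, 0.089])]
eye [([276.0, 185.0], 0.56, [0.58, 0.016, 0.064])]
red_marker_label [([157.0, 168.0], 0.76, [0.643, 0.357, 0.054])]
```

```bash
cat >> h.py <<'E'
def go(x,y,z,yaw):
    """needed shift from here in tool fractions; yaw (deg) = world direction wanted for tool x"""
    s=r.read_state(); M=rot(s['ee_rot']); d=M.T@(np.array([x,y,z])-s['position'])/.15
    cur=np.degrees(np.arctan2(M[1,0],M[0,0])); t=-((yaw-cur+180)%360-180)/90
    print('t',round(s['time'],2),'pos',np.round(s['position'],4),'yaw',round(cur,1),'gap',round(s['finger_gap'],4),'shift',np.round(d,3),'turn',round(t,3))
E
python3 -c "
from h import *
go(.454,.057,.2,77.3)"
```

```text
t 0.95 pos [0.2464 0.6818 0.2313] yaw 160.1 gap 0.085 shift [-2.717 -3.447  0.209] turn 0.92
```

Emit:
play_rows:
  commands:
    - [-0.25,-0.25,0,0.1]
    - [-0.5,-0.5,0,0.2]
    - [-0.75,-0.75,0,0.3]
    - [-1,-1,0,0.4]
    - [-1,-1,0,0.5]
    - [-1,-1,0,0.6]
    - [-1,-1,0,0.7]
    - [-1,-1,0,0.8]
    - [-1,-1,0,0.92]
    - [-1,-1,0,0.92]
    - [-1,-1,0,0.92]
    - [-1,-1,0,0.92]
    - [-1,-1,0,0.92]
    - [-1,-1,0,0.92]
  gripper: 1

```text
time: 2.12
position: [0.3364, 0.49, 0.2314]
ee_rot: [0.0, 0.78, 0.626, 0.0]
ft_force: [0.6, -0.1, 0.5]
finger_gap: 0.0851
grip_force: 0.0
```

```bash
python3 -c "
from h import *
go(.454,.057,.2,77.3)"
```

```text
t 2.12 pos [0.3364 0.49   0.2314] yaw 77.5 gap 0.0851 shift [-2.648  1.392  0.209] turn 0.002
```

Emit:
play_rows:
  commands:
    - [-0.25,0.12,0,0]
    - [-0.5,0.25,0,0]
    - [-0.75,0.38,0,0]
    - [-1,0.5,0,0]
    - [-1,0.5,0,0]

```text
time: 2.53
position: [0.3783, 0.3172, 0.2315]
ee_rot: [0.001, 0.784, 0.621, -0.002]
ft_force: [0.7, -0.2, 0.9]
finger_gap: 0.0855
grip_force: 0.0
```

Emit:
play_rows:
  commands:
    - [-0.25,0.15,0,0]
    - [-0.5,0.3,0,0]
    - [-0.75,0.45,0,0]
    - [-1,0.6,0,0]
    - [-1,0.6,0,0]

```text
time: 2.95
position: [0.4335, 0.1538, 0.232]
ee_rot: [0.001, 0.783, 0.621, 0.0]
ft_force: [0.3, 0.6, -0.2]
finger_gap: 0.0855
grip_force: 0.0
```

Emit:
play_rows:
  commands:
    - [-0.25,0.15,0.0,0]
    - [-0.5,0.3,0.0,0]
    - [-0.65,0.3,0.0,0]
    - [-0.65,0.3,0.0,0]
    - [-0.65,0.3,0.0,0]
    - [-0.65,0.3,0.0,0]

```text
time: 3.45
position: [0.4543, 0.0566, 0.2314]
ee_rot: [-0.0, 0.78, 0.625, 0.0]
ft_force: [0.5, 0.7, -0.6]
finger_gap: 0.0853
grip_force: 0.0
```

```bash
python3 - <<'E'
from h import *
go(.454,.057,.2,77.3)
col,P=cloud('wrist'); z=P[...,2]; cv2.imwrite('pics/w1.png',col)
for lo,hi in((.075,.0875),(.003,.015),(.085,.105),(.055,.072)):
    print(lo,hi)
    for c in comps(P,(z>lo)&(z<hi),200): print(c)
E
```

```text
t 3.45 pos [0.4543 0.0566 0.2314] yaw 77.4 gap 0.0853 shift [ 0.002 -0.003  0.209] turn 0.001
0.075 0.0875
((np.int64(499), np.int64(76)), (array([0.6382, 0.1107]), array([52. ,  3.6]), 73.0, 0.0816, 645))
((np.int64(283), np.int64(69)), (array([0.4738, 0.1504]), array([32.1, 57.1]), 82.0, 0.0815, 1951))
((np.int64(283), np.int64(189)), (array([0.4529, 0.0531]), array([149. ,  55.6]), 77.4, 0.0831, 6220))
((np.int64(531), np.int64(288)), (array([ 0.6603, -0.0892]), array([60.6, 26.5]), 58.3, 0.082, 747))
0.003 0.015
((np.int64(112), np.int64(109)), (array([0.3006, 0.1588]), array([100.7,  70.3]), 17.3, 0.0113, 7508))
((np.int64(455), np.int64(82)), (array([0.6381, 0.1104]), array([51.9,  5.8]), 77.4, 0.0091, 313))
((np.int64(252), np.int64(180)), (array([0.4222, 0.0595]), array([168.3,  22.8]), 77.5, 0.0093, 2271))
((np.int64(314), np.int64(179)), (array([0.4829, 0.0457]), array([168.8,  23.2]), 77.4, 0.0093, 2339))
((np.int64(398), np.int64(184)), (array([0.5718, 0.0167]), array([60. , 21.6]), 45.2, 0.0089, 225))
((np.int64(490), np.int64(254)), (array([ 0.663 , -0.0854]), array([62
[... 259 characters left out ...]
30), np.int64(79)), (array([0.6614, 0.1036]), array([52.2, 52.2]), 73.2, 0.0892, 4273))
((np.int64(283), np.int64(95)), (array([0.471, 0.134]), array([28.9, 56.1]), 77.4, 0.091, 2545))
((np.int64(283), np.int64(163)), (array([0.4591, 0.0814]), array([29.2, 17.9]), 76.9, 0.0857, 565))
((np.int64(543), np.int64(305)), (array([ 0.6601, -0.0944]), array([59. , 28.7]), 77.7, 0.1014, 1846))
0.055 0.072
((np.int64(486), np.int64(78)), (array([0.6383, 0.1104]), array([52.2,  6.8]), 77.4, 0.064, 721))
((np.int64(435), np.int64(211)), (array([0.5864, 0.002 ]), array([64.5, 64. ]), 87.7, 0.0621, 3776))
((np.int64(521), np.int64(277)), (array([ 0.6639, -0.089 ]), array([63.1, 31.7]), 48.1, 0.0633, 850))
```

View pics/w1.png

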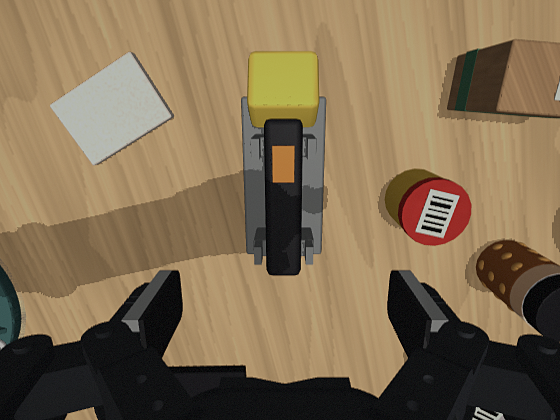

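The wrist view shows the scanner centred at (283,190), the tin at (435,211), and the tool aligned with the cradle. Descending to grip.

Emit:
play_rows:
  commands:
    - [0,0,0.2,0]
    - [0,0,0.4,0]
    - [0,0,0.6,0]
    - [0,0,0.8,0]
    - [0,0,0.95,0]
    - [0,0,0.95,0]
    - [0,0,0.95,0]
  gripper: 1

```text
time: 4.08
position: [0.4537, 0.0571, 0.0881]
ee_rot: [-0.001, 0.78, 0.626, -0.001]
ft_force: [-0.2, 0.0, 0.1]
finger_gap: 0.0856
grip_force: 0.0
```

Emit:
play_rows:
  commands:
    - [0.005,0,0.1,0]
    - [0.005,0,0.2,0]
    - [0.005,0,0.245,0]
    - [0.005,0,0.245,0]
    - [0.005,0,0.245,0]

```text
time: 4.5
position: [0.455, 0.0571, 0.053]
ee_rot: [0.0, 0.781, 0.625, 0.001]
ft_force: [-0.3, 0.5, 0.3]
finger_gap: 0.0854
grip_force: 0.0
```

Emit:
play_rows:
  commands:
    - [0,0,0,0]
    - [0,0,0,0]
    - [0,0,0,0]
    - [0,0,0,0]
    - [0,0,0,0]
    - [0,0,0,0]
    - [0,0,0,0]
    - [0,0,0,0]
    - [0,0,0,0]
    - [0,0,0,0]
    - [0,0,0,0]
    - [0,0,0,0]
  gripper: -1
  grip_force: 60

```text
time: 5.5
position: [0.4544, 0.0568, 0.0526]
ee_rot: [-0.0, 0.781, 0.625, 0.0]
ft_force: [-0.9, 0.3, 5.5]
finger_gap: 0.0314
grip_force: 59.9
```

Emit:
play_rows:
  commands:
    - [0,0,-0.1,0]
    - [0,0,-0.2,0]
    - [0,0,-0.4,0]
    - [0,0,-0.6,0]
    - [0,0,-0.8,0]
    - [0,0,-1,0]
    - [0,0,-1,0]
    - [0,0,-1,0]

```text
time: 6.17
position: [0.455, 0.057, 0.2032]
ee_rot: [0.0, 0.781, 0.625, 0.002]
ft_force: [0.5, 0.6, -2.0]
finger_gap: 0.0316
grip_force: 60.1
```

```bash
python3 - <<'E'
from h import *
u=np.array([np.cos(np.radians(77.4)),np.sin(np.radians(77.4))])
g=np.array([.5918,-.2016])-.1225*u; go(*g,.105+.092,77.4)
col,P=cloud('wrist'); cv2.imwrite('pics/w2.png',col[:300])
s=r.read_state(); M=rot(s['ee_rot']); Q=(P-s['position'])@M  # tool coords
z=Q[...,2]; h=cv2.cvtColor(col,cv2.COLOR_BGR2HSV)
yel=(h[...,0]>20)&(h[...,0]<35)&(h[...,1]>150)&(P[...,2]>.12)
q=Q[yel]; print(len(q)); print(np.percentile(q,[2,50,98],axis=0).round(4))
t=q[q[:,2]<np.percentile(q[:,2],50)]
A=np.c_[t[:,:2],np.ones(len(t))]; print('plane',np.linalg.lstsq(A,t[:,2],rcond=None)[0].round(4))
E
```

```text
t 6.17 pos [0.455  0.057  0.2032] yaw 77.4 gap 0.0316 shift [-2.3    1.267  0.04 ] turn -0.0
7702
[[ 0.056  -0.0248 -0.0426]
 [ 0.0673  0.0011 -0.0352]
 [ 0.0981  0.0279 -0.0172]]
plane [-0.0306 -0.002  -0.0373]
```

View pics/w2.png

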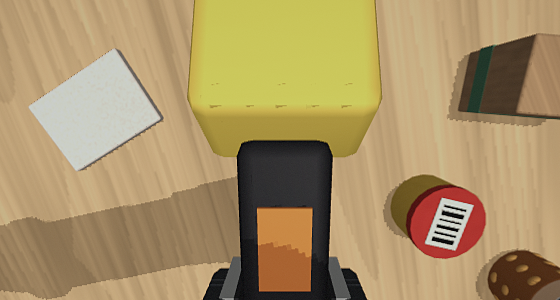

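The grip is good: the head is straight ahead and centred in the wrist view. Moving to the jar.

Emit:
play_rows:
  commands:
    - [-0.1,0.05,0,0]
    - [-0.3,0.15,0,0]
    - [-0.5,0.3,0,0]
    - [-0.7,0.4,0,0]
    - [-0.9,0.5,0,0]
    - [-1,0.55,0,0]

```text
time: 6.72
position: [0.5014, -0.1124, 0.2004]
ee_rot: [0.0, 0.782, 0.623, -0.002]
ft_force: [0.4, 0.1, -0.9]
finger_gap: 0.0312
grip_force: 59.9
```

Emit:
play_rows:
  commands:
    - [-0.2,0.1,0,0]
    - [-0.4,0.2,0,0]
    - [-0.6,0.35,0,0]
    - [-0.8,0.45,0,0]
    - [-1,0.55,0,0]
    - [-1,0.55,0,0]

```text
time: 7.22
position: [0.5489, -0.2812, 0.2005]
ee_rot: [0.003, 0.783, 0.621, -0.002]
ft_force: [0.2, -0.7, -1.1]
finger_gap: 0.0312
grip_force: 59.9
```

Emit:
play_rows:
  commands:
    - [-0.1,0.05,0.02,0]
    - [-0.2,0.1,0.04,0]
    - [-0.3,0.17,0.04,0]
    - [-0.3,0.17,0.04,0]
    - [-0.3,0.17,0.04,0]

```text
time: 7.63
position: [0.5631, -0.322, 0.1936]
ee_rot: [-0.002, 0.781, 0.624, -0.001]
ft_force: [-0.3, 0.6, -0.9]
finger_gap: 0.0308
grip_force: 60.0
```

```bash
python3 - <<'E'
from h import *
u=np.array([np.cos(np.radians(77.4)),np.sin(np.radians(77.4))])
g=np.array([.5918,-.2016])-.1225*u; go(*g,.105+.092,77.4)
col,P=cloud('top'); z=P[...,2]
roi=np.zeros(z.shape,bool); roi[140:210,230:360]=1
for c in comps(P,roi&(((z>.1)&(z<.11))|((z>.057)&(z<.068))),60): print(c)
col=col[100:260,180:440]; cv2.imwrite('pics/t2.png',cv2.resize(col,None,fx=2.5,fy=2.5))
E
```

```text
t 7.63 pos [ 0.5631 -0.322   0.1936] yaw 77.2 gap 0.0308 shift [ 0.008  0.011 -0.023] turn -0.002
((np.int64(315), np.int64(148)), (array([ 0.6731, -0.099 ]), array([55.8, 48.4]), 88.6, 0.1045, 317))
((np.int64(352), np.int64(177)), (array([ 0.5919, -0.196 ]), array([59.2, 47. ]), 2.3, 0.1048, 304))
((np.int64(280), np.int64(182)), (array([0.588 , 0.0022]), array([62.8, 63.1]), 44.0, 0.0623, 395))
```

View pics/t2.png

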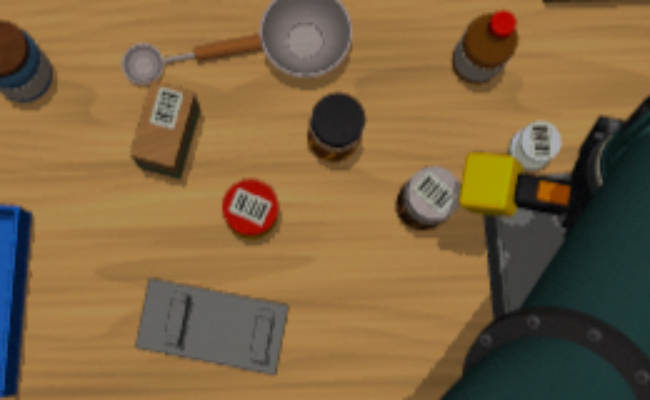

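The scanner head sits beside the jar, pointing over it. A small trim, then hold.

Emit:
play_rows:
  commands:
    - [0.01,0.01,-0.02,0]
    - [0.01,0.01,-0.02,0]
    - [0.01,0.01,-0.02,0]
    - [0.01,0.01,-0.02,0]
    - [0.01,0.01,-0.02,0]
    - [0.01,0.01,-0.02,0]
    - [0.01,0.01,-0.02,0]
    - [0.01,0.01,-0.02,0]
    - [0.01,0.01,-0.02,0]
    - [0.01,0.01,-0.02,0]
    - [0.01,0.01,-0.02,0]
    - [0.01,0.01,-0.02,0]
    - [0.01,0.01,-0.02,0]
    - [0.01,0.01,-0.02,0]
    - [0.01,0.01,-0.02,0]
    - [0.01,0.01,-0.02,0]

```text
time: 9.02
position: [0.5664, -0.3206, 0.1991]
ee_rot: [0.0, 0.781, 0.625, 0.0]
ft_force: [-0.3, -0.0, -2.3]
finger_gap: 0.0314
grip_force: 60.0
```

Emit:
play_rows:
  commands:
    - [0,0,0,0]
    - [0,0,0,0]
    - [0,0,0,0]
    - [0,0,0,0]
    - [0,0,0,0]
    - [0,0,0,0]
    - [0,0,0,0]
    - [0,0,0,0]
    - [0,0,0,0]
    - [0,0,0,0]
    - [0,0,0,0]
    - [0,0,0,0]
    - [0,0,0,0]
    - [0,0,0,0]

```text
time: 10.18
position: [0.5664, -0.3206, 0.1991]
ee_rot: [0.0, 0.781, 0.625, 0.0]
ft_force: [-0.7, -0.8, -2.0]
finger_gap: 0.0315
grip_force: 60.0
```

```bash
python3 - <<'E'
from h import *
u=np.array([np.cos(np.radians(77.4)),np.sin(np.radians(77.4))])
g=np.array([.5875,.002])-.1225*u; go(*g,.062+.092,77.4)
E
```

```text
t 10.18 pos [ 0.5664 -0.3206  0.1991] yaw 77.3 gap 0.0315 shift [ 1.312 -0.333  0.301] turn -0.001
```

Emit:
play_rows:
  commands:
    - [0.1,-0.05,0,0]
    - [0.3,-0.1,0,0]
    - [0.5,-0.2,0,0]
    - [0.7,-0.3,0,0]
    - [0.9,-0.33,0,0]
    - [1,-0.33,0,0]

```text
time: 10.68
position: [0.5499, -0.1583, 0.1986]
ee_rot: [-0.002, 0.78, 0.626, 0.0]
ft_force: [0.0, 1.0, -2.0]
finger_gap: 0.031
grip_force: 60.0
```

Emit:
play_rows:
  commands:
    - [0.15,0,0.1,0]
    - [0.31,0,0.2,0]
    - [0.31,0,0.3,0]
    - [0.31,0,0.3,0]
    - [0.31,0,0.3,0]
    - [0.31,0,0.3,0]

```text
time: 11.18
position: [0.5614, -0.1196, 0.1549]
ee_rot: [0.001, 0.781, 0.624, 0.0]
ft_force: [0.4, -0.7, -2.1]
finger_gap: 0.031
grip_force: 60.0
```

```bash
python3 - <<'E'
from h import *
col,P=cloud('top'); z=P[...,2]
roi=np.zeros(z.shape,bool); roi[130:210,220:310]=1
for c in comps(P,roi&(((z>.083)&(z<.095))|((z>.057)&(z<.068))),60): print(c)
u=np.array([np.cos(np.radians(77.4)),np.sin(np.radians(77.4))])
g=np.array([.5875,.002])-.1225*u; go(*g,.062+.092,77.4)
E
```

```text
((np.int64(245), np.int64(149)), (array([0.6819, 0.0978]), array([52.5, 91.2]), 72.6, 0.0894, 598))
((np.int64(277), np.int64(182)), (array([0.5867, 0.0085]), array([64.4, 50.3]), 11.6, 0.0621, 286))
t 11.23 pos [ 0.5616 -0.1198  0.1552] yaw 77.2 gap 0.0312 shift [ 0.014 -0.009  0.008] turn -0.002
```

Emit:
play_rows:
  commands:
    - [0.01,-0.01,0,0]
    - [0.01,-0.01,0,0]
    - [0.01,-0.01,0,0]
    - [0.01,-0.01,0,0]
    - [0.01,-0.01,0,0]
    - [0.01,-0.01,0,0]
    - [0.01,-0.01,0,0]
    - [0.01,-0.01,0,0]
    - [0.01,-0.01,0,0]
    - [0.01,-0.01,0,0]
    - [0.01,-0.01,0,0]
    - [0.01,-0.01,0,0]
    - [0.01,-0.01,0,0]
    - [0.01,-0.01,0,0]
    - [0.01,-0.01,0,0]
    - [0.01,-0.01,0,0]

```text
time: 12.57
position: [0.56, -0.1163, 0.1541]
ee_rot: [0.0, 0.781, 0.625, 0.0]
ft_force: [0.6, 0.1, -2.1]
finger_gap: 0.0314
grip_force: 60.0
```

Emit:
play_rows:
  commands:
    - [0,0,0,0]
    - [0,0,0,0]
    - [0,0,0,0]
    - [0,0,0,0]
    - [0,0,0,0]
    - [0,0,0,0]
    - [0,0,0,0]
    - [0,0,0,0]
    - [0,0,0,0]
    - [0,0,0,0]
    - [0,0,0,0]
    - [0,0,0,0]
    - [0,0,0,0]
    - [0,0,0,0]

```text
time: 13.73
position: [0.56, -0.1162, 0.1541]
ee_rot: [-0.0, 0.781, 0.625, -0.0]
ft_force: [0.1, 0.4, -2.6]
finger_gap: 0.031
grip_force: 60.0
```

```bash
python3 - <<'E'
from h import *
u=np.array([np.cos(np.radians(77.4)),np.sin(np.radians(77.4))])
g=np.array([.6993,.0926])-.1225*u; go(*g,.09+.092,77.4)
E
```

```text
t 13.73 pos [ 0.56   -0.1162  0.1541] yaw 77.3 gap 0.031 shift [ 0.745  0.601 -0.186] turn -0.001
```

Emit:
play_rows:
  commands:
    - [0,0,-0.1,0]
    - [0.15,0.1,-0.19,0]
    - [0.3,0.25,-0.19,0]
    - [0.45,0.4,-0.19,0]
    - [0.6,0.5,-0.19,0]
    - [0.74,0.6,-0.19,0]
    - [0.74,0.6,-0.19,0]
    - [0.74,0.6,-0.19,0]

```text
time: 14.4
position: [0.6732, -0.0252, 0.182]
ee_rot: [-0.0, 0.779, 0.626, 0.0]
ft_force: [-0.2, -1.1, -1.7]
finger_gap: 0.0311
grip_force: 60.0
```

Emit:
play_rows:
  commands:
    - [0,0,0,0]
    - [0,0,0,0]
    - [0,0,0,0]
    - [0,0,0,0]
    - [0,0,0,0]
    - [0,0,0,0]
    - [0,0,0,0]
    - [0,0,0,0]
    - [0,0,0,0]
    - [0,0,0,0]
    - [0,0,0,0]
    - [0,0,0,0]
    - [0,0,0,0]
    - [0,0,0,0]
    - [0,0,0,0]
    - [0,0,0,0]

```text
time: 15.73
position: [0.6722, -0.0277, 0.1826]
ee_rot: [0.0, 0.781, 0.625, 0.0]
ft_force: [-0.3, 0.3, -1.5]
finger_gap: 0.0312
grip_force: 60.0
```

Emit:
play_rows:
  commands:
    - [0,0,0,0]
    - [0,0,0,0]
    - [0,0,0,0]
    - [0,0,0,0]
    - [0,0,0,0]
    - [0,0,0,0]
    - [0,0,0,0]
    - [0,0,0,0]
    - [0,0,0,0]
    - [0,0,0,0]
    - [0,0,0,0]
    - [0,0,0,0]
    - [0,0,0,0]
    - [0,0,0,0]

```text
time: 16.9
position: [0.6722, -0.0277, 0.1826]
ee_rot: [0.0, 0.781, 0.625, 0.0]
ft_force: [-0.1, 0.7, -2.4]
finger_gap: 0.0314
grip_force: 60.0
```

```bash
python3 - <<'E'
from h import *
go(.455,.057,.14,77.4)
E
```

```text
t 16.9 pos [ 0.6722 -0.0277  0.1826] yaw 77.3 gap 0.0314 shift [ 0.233 -1.537  0.284] turn -0.001
```

Emit:
play_rows:
  commands:
    - [0.05,-0.2,0,0]
    - [0.1,-0.4,0,0]
    - [0.15,-0.6,0,0]
    - [0.2,-0.8,0,0]
    - [0.23,-1,0,0]
    - [0.23,-1,0,0]

```text
time: 17.4
position: [0.5254, 0.0416, 0.1814]
ee_rot: [-0.004, 0.78, 0.626, -0.003]
ft_force: [-1.0, 1.1, -1.9]
finger_gap: 0.0314
grip_force: 60.4
```

Emit:
play_rows:
  commands:
    - [0,-0.2,0,0]
    - [0,-0.4,0,0]
    - [0,-0.53,0.1,0]
    - [0,-0.53,0.2,0]
    - [0,-0.53,0.28,0]
    - [0,-0.53,0.28,0]
    - [0,-0.53,0.28,0]
    - [0,-0.53,0.28,0]

```text
time: 18.07
position: [0.4569, 0.0561, 0.1412]
ee_rot: [0.0, 0.781, 0.625, 0.001]
ft_force: [0.0, -0.3, -2.5]
finger_gap: 0.0307
grip_force: 60.4
```

```bash
python3 - <<'E'
from h import *
go(.4545,.0568,.053,77.4)
E
```

```text
t 18.07 pos [0.4569 0.0561 0.1412] yaw 77.3 gap 0.0307 shift [ 0.001 -0.017  0.588] turn -0.001
```

Emit:
play_rows:
  commands:
    - [0,-0.01,0.1,0]
    - [0,-0.015,0.2,0]
    - [0,-0.015,0.3,0]
    - [0,-0.015,0.4,0]
    - [0,-0.015,0.48,0]
    - [0,-0.015,0.54,0]
    - [0,-0.015,0.585,0]
    - [0,-0.015,0.585,0]
    - [0,-0.015,0.585,0]
    - [0,-0.015,0.585,0]

```text
time: 18.9
position: [0.4543, 0.0568, 0.0532]
ee_rot: [0.0, 0.781, 0.625, 0.0]
ft_force: [0.2, -0.4, -1.0]
finger_gap: 0.0311
grip_force: 61.2
```

Emit:
play_rows:
  commands:
    - [0,0,0,0]
    - [0,0,0,0]
    - [0,0,0,0]
    - [0,0,0,0]
    - [0,0,0,0]
    - [0,0,0,0]
    - [0,0,0,0]
    - [0,0,0,0]
    - [0,0,0,0]
    - [0,0,0,0]
  gripper: 1

```text
time: 19.73
position: [0.4537, 0.0568, 0.0528]
ee_rot: [0.0, 0.781, 0.625, 0.0]
ft_force: [-0.7, 0.1, -0.3]
finger_gap: 0.0856
grip_force: 0.0
```

Emit:
play_rows:
  commands:
    - [0,0,-0.2,0]
    - [0,0,-0.4,0]
    - [0,0,-0.6,0]
    - [0,0,-0.8,0]
    - [0,0,-1,0]
    - [0,0,-1,0]
    - [0,0,-1,0]

```text
time: 20.32
position: [0.4546, 0.0572, 0.2042]
ee_rot: [0.001, 0.781, 0.625, 0.002]
ft_force: [0.4, -0.6, -0.5]
finger_gap: 0.0853
grip_force: 0.0
```

```bash
python3 - <<'E'
from h import *
go(.4545,.0568,.053,77.4)
col,P=cloud('wrist'); z=P[...,2]; cv2.imwrite('pics/w3.png',col)
for lo,hi in((.075,.0875),(.003,.015),(.085,.105),(.055,.072)):
    print(lo,hi)
    for c in comps(P,(z>lo)&(z<hi),200): print(c)
col,P=cloud('top'); z=P[...,2]
roi=np.zeros(z.shape,bool); roi[130:210,220:370]=1
for c in comps(P,roi&(((z>.083)&(z<.11))|((z>.057)&(z<.068))),60): print(c)
E
```

```text
t 20.32 pos [0.4546 0.0572 0.2042] yaw 77.4 gap 0.0853 shift [-0.005 -0.003  1.008] turn -0.0
0.075 0.0875
((np.int64(520), np.int64(74)), (array([0.6381, 0.1104]), array([51.8,  6.1]), 76.6, 0.0816, 861))
((np.int64(284), np.int64(67)), (array([0.4758, 0.1491]), array([32.3, 56.2]), 75.3, 0.0814, 2367))
((np.int64(284), np.int64(197)), (array([0.4538, 0.0524]), array([149.1,  55.9]), 77.4, 0.0832, 7361))
((np.int64(544), np.int64(308)), (array([ 0.6531, -0.0889]), array([47.9, 12.6]), 66.0, 0.0816, 651))
0.003 0.015
((np.int64(97), np.int64(110)), (array([0.3005, 0.1588]), array([100.7,  70.3]), 17.1, 0.0114, 8808))
((np.int64(468), np.int64(81)), (array([0.6376, 0.1105]), array([51.2,  2.6]), 74.4, 0.0093, 384))
((np.int64(249), np.int64(186)), (array([0.4226, 0.0586]), array([168.9,  23.7]), 77.4, 0.0093, 2678))
((np.int64(317), np.int64(188)), (array([0.4837, 0.045 ]), array([168.8,  21.6]), 77.4, 0.0093, 2436))
((np.int64(405), np.int64(192)), (array([0.5719, 0.0169]), array([60., 22.]), 44.6, 0.0095, 268))
((np.int64(503), np.int64(265)), (array([ 0.6627, -0.0854]), array([62.5
[... 1067 characters left out ...]
64(255), np.int64(266)), (array([ 0.4158, -0.001 ]), array([18.4,  7.1]), 78.0, 0.0672, 214))
((np.int64(310), np.int64(266)), (array([ 0.4634, -0.0115]), array([18.4,  6.9]), 76.8, 0.0671, 213))
((np.int64(534), np.int64(294)), (array([ 0.6588, -0.0892]), array([61.3, 23.1]), 59.6, 0.0631, 936))
((np.int64(245), np.int64(149)), (array([0.6821, 0.0979]), array([53.4, 90.9]), 73.5, 0.0893, 613))
((np.int64(315), np.int64(148)), (array([ 0.6765, -0.0984]), array([59.8, 58.6]), 0.7, 0.1041, 416))
((np.int64(353), np.int64(177)), (array([ 0.5914, -0.2018]), array([58.6, 59.6]), 85.1, 0.1044, 422))
((np.int64(280), np.int64(182)), (array([0.588 , 0.0024]), array([62.8, 63. ]), 40.9, 0.0624, 394))
```

View pics/w3.png

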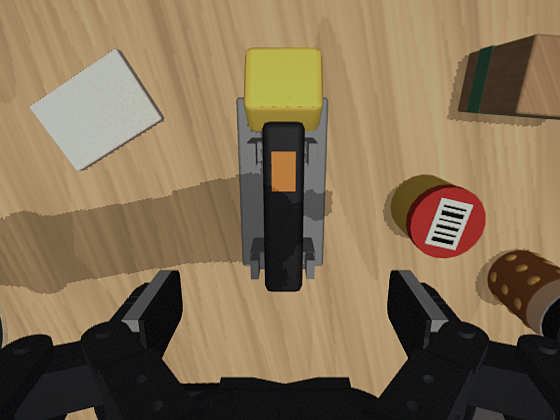

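The scanner is seated in its cradle again and the goods haven't moved. Tin first.

```bash
python3 - <<'E'
from h import *
go(.587,.002,.204,84.6)
E
```

```text
t 20.42 pos [0.4529 0.057  0.2023] yaw 77.4 gap 0.0854 shift [-0.162  0.953 -0.012] turn -0.081
```

Emit:
play_rows:
  commands:
    - [-0.05,0.2,0,-0.02]
    - [-0.1,0.4,0,-0.04]
    - [-0.15,0.6,0,-0.06]
    - [-0.16,0.8,0,-0.08]
    - [-0.16,0.95,0,-0.08]
    - [-0.16,0.95,0,-0.08]
    - [-0.16,0.95,0,-0.08]
    - [-0.16,0.95,0,-0.08]
  gripper: 1

```text
time: 21.08
position: [0.5855, 0.0021, 0.201]
ee_rot: [-0.002, 0.74, 0.672, -0.002]
ft_force: [-0.2, -0.4, 0.1]
finger_gap: 0.0853
grip_force: 0.0
```

```bash
python3 - <<'E'
from h import *
go(.587,.002,.02,84.6)
col,P=cloud('top'); z=P[...,2]
roi=np.zeros(z.shape,bool); roi[130:230,220:370]=1
for c in comps(P,roi&((z>.057)&(z<.068)),60): print(c)
E
```

```text
t 21.08 pos [0.5855 0.0021 0.201 ] yaw 84.5 gap 0.0853 shift [1.000e-03 1.600e-02 1.206e+00] turn -0.001
```

Emit:
play_rows:
  commands:
    - [0,0.01,0.2,0]
    - [0,0.01,0.4,0]
    - [0,0.01,0.6,0]
    - [0,0.01,0.8,0]
    - [0,0.01,0.9,0]
    - [0,0.01,0.9,0]

```text
time: 21.63
position: [0.5845, 0.0029, 0.0643]
ee_rot: [-0.003, 0.74, 0.673, -0.003]
ft_force: [-0.6, -0.0, 0.7]
finger_gap: 0.0853
grip_force: 0.0
```

Emit:
play_rows:
  commands:
    - [0,0,0.1,0]
    - [0,0,0.2,0]
    - [0,0,0.3,0]
    - [0,0,0.3,0]
    - [0,0,0.3,0]

```text
time: 22.05
position: [0.5883, 0.0022, 0.0234]
ee_rot: [-0.0, 0.74, 0.673, -0.0]
ft_force: [0.4, -0.5, 0.5]
finger_gap: 0.0855
grip_force: 0.0
```

Emit:
play_rows:
  commands:
    - [0,0,0,0]
    - [0,0,0,0]
    - [0,0,0,0]
    - [0,0,0,0]
    - [0,0,0,0]
    - [0,0,0,0]
    - [0,0,0,0]
    - [0,0,0,0]
  gripper: -1
  grip_force: 50

```text
time: 22.72
position: [0.5888, 0.0022, 0.0244]
ee_rot: [-0.0, 0.74, 0.673, 0.0]
ft_force: [-1.4, 0.5, 5.6]
finger_gap: 0.0628
grip_force: 54.3
```

Emit:
play_rows:
  commands:
    - [0,0,-0.1,0]
    - [0,0,-0.3,0]
    - [0,0,-0.5,0]
    - [0,0,-0.7,0]
    - [0,0,-0.9,0]
    - [0,0,-1,0]
    - [0,0,-1,0]

```text
time: 23.3
position: [0.5914, 0.0017, 0.177]
ee_rot: [0.002, 0.74, 0.673, 0.003]
ft_force: [-0.3, -0.5, -2.4]
finger_gap: 0.0629
grip_force: 56.2
```

```bash
python3 - <<'E'
from h import *
go(.5518,.4219,.17,84.6)
E
```

```text
t 23.3 pos [0.5914 0.0017 0.177 ] yaw 84.5 gap 0.0629 shift [ 2.763 -0.53   0.047] turn -0.001
```

Emit:
play_rows:
  commands:
    - [0.15,-0.03,0,0]
    - [0.35,-0.06,0,0]
    - [0.55,-0.1,0,0]
    - [0.75,-0.15,0,0]
    - [0.95,-0.18,0,0]
    - [1,-0.2,0,0]

```text
time: 23.8
position: [0.5715, 0.1617, 0.171]
ee_rot: [-0.002, 0.737, 0.676, 0.0]
ft_force: [-0.8, 2.0, -3.2]
finger_gap: 0.063
grip_force: 56.2
```

Emit:
play_rows:
  commands:
    - [0.25,-0.05,0,0]
    - [0.5,-0.1,0,0]
    - [0.75,-0.15,0,0]
    - [1,-0.2,0,0]
    - [1,-0.2,0,0]

```text
time: 24.22
position: [0.554, 0.3189, 0.1707]
ee_rot: [-0.004, 0.735, 0.678, 0.001]
ft_force: [0.3, 2.8, -3.1]
finger_gap: 0.0629
grip_force: 56.2
```

Emit:
play_rows:
  commands:
    - [0.2,-0.05,0,0]
    - [0.4,-0.1,0,0]
    - [0.6,-0.13,0,0]
    - [0.76,-0.13,0,0]
    - [0.76,-0.13,0,0]
    - [0.76,-0.13,0,0]
    - [0.76,-0.13,0,0]

```text
time: 24.8
position: [0.5486, 0.42, 0.1715]
ee_rot: [0.0, 0.74, 0.672, -0.001]
ft_force: [0.9, -0.3, -3.8]
finger_gap: 0.0627
grip_force: 56.2
```

```bash
python3 - <<'E'
from h import *
go(.5518,.4219,.033,84.6)
E
```

```text
t 24.8 pos [0.5486 0.42   0.1715] yaw 84.5 gap 0.0627 shift [0.018 0.021 0.923] turn -0.001
```

Emit:
play_rows:
  commands:
    - [0.01,0,0.2,0]
    - [0.015,0,0.4,0]
    - [0.015,0,0.6,0]
    - [0.015,0,0.75,0]
    - [0.015,0,0.85,0]
    - [0.015,0,0.93,0]
    - [0.015,0,0.93,0]
    - [0.015,0,0.93,0]
    - [0.015,0,0.93,0]

```text
time: 25.55
position: [0.5507, 0.424, 0.0346]
ee_rot: [0.0, 0.74, 0.672, 0.001]
ft_force: [0.3, 0.4, -3.5]
finger_gap: 0.0629
grip_force: 56.9
```

Emit:
play_rows:
  commands:
    - [0,0,0,0]
    - [0,0,0,0]
    - [0,0,0,0]
    - [0,0,0,0]
    - [0,0,0,0]
    - [0,0,0,0]
  gripper: 0.7

```text
time: 26.05
position: [0.5496, 0.4241, 0.0336]
ee_rot: [0.0, 0.74, 0.673, 0.0]
ft_force: [-0.9, -0.0, -0.2]
finger_gap: 0.0723
grip_force: 0.0
```

Emit:
play_rows:
  commands:
    - [0,0,-0.1,0]
    - [0,0,-0.3,0]
    - [0,0,-0.5,0]
    - [0,0,-0.7,0]
    - [0,0,-0.9,0]
    - [0,0,-1,0]
    - [0,0,-1,0]

```text
time: 26.63
position: [0.5524, 0.4251, 0.1892]
ee_rot: [0.0, 0.74, 0.672, 0.005]
ft_force: [1.2, 1.2, 1.2]
finger_gap: 0.0726
grip_force: 0.0
```

```bash
python3 - <<'E'
from h import *
go(.682,.0978,.2,163.4)
E
```

```text
t 26.63 pos [0.5524 0.4251 0.1892] yaw 84.5 gap 0.0726 shift [-2.089  1.069 -0.078] turn -0.877
```

Emit:
play_rows:
  commands:
    - [-0.1,0.05,-0.08,-0.08]
    - [-0.2,0.1,-0.08,-0.16]
    - [-0.3,0.15,-0.08,-0.24]
    - [-0.4,0.2,-0.08,-0.32]
    - [-0.5,0.25,-0.08,-0.4]
    - [-0.6,0.3,-0.08,-0.48]
    - [-0.7,0.35,-0.08,-0.56]
    - [-0.8,0.4,-0.08,-0.64]
    - [-0.9,0.45,-0.08,-0.72]
    - [-1,0.5,-0.08,-0.8]
    - [-1,0.55,-0.08,-0.875]
    - [-1,0.55,-0.08,-0.875]
    - [-1,0.55,-0.08,-0.875]
  gripper: 1

```text
time: 27.72
position: [0.617, 0.2663, 0.195]
ee_rot: [-0.001, 0.147, 0.989, 0.0]
ft_force: [0.2, 0.1, 0.3]
finger_gap: 0.0855
grip_force: 0.0
```

```bash
python3 - <<'E'
from h import *
go(.682,.0978,.2,163.4)
col,P=cloud('top'); z=P[...,2]
roi=np.zeros(z.shape,bool); roi[60:300,80:300]=1
for c in comps(P,roi&((z>.063)&(z<.072)|(z>.083)&(z<.095)),60): print(c)
E
```

```text
t 27.72 pos [0.617  0.2663 0.195 ] yaw 163.0 gap 0.0855 shift [-0.742 -0.949 -0.034] turn -0.004
((np.int64(123), np.int64(92)), (array([0.8574, 0.4611]), array([102.3, 216.3]), 34.1, 0.0686, 251))
((np.int64(188), np.int64(128)), (array([0.7531, 0.2624]), array([36.3, 68.2]), 41.1, 0.089, 119))
((np.int64(245), np.int64(149)), (array([0.6818, 0.0979]), array([52.8, 91.1]), 72.6, 0.0894, 610))
((np.int64(233), np.int64(224)), (array([0.4725, 0.1309]), array([43.5, 56.8]), 80.9, 0.0892, 209))
((np.int64(263), np.int64(229)), (array([0.454 , 0.0477]), array([134.8,  29.2]), 79.1, 0.0848, 263))
```

Emit:
play_rows:
  commands:
    - [-0.15,-0.2,0,0]
    - [-0.3,-0.4,0,0]
    - [-0.45,-0.6,0,0]
    - [-0.6,-0.8,0,0]
    - [-0.74,-0.95,0,0]
    - [-0.74,-0.95,0,0]
    - [-0.74,-0.95,0,0]
    - [-0.74,-0.95,0,0]

```text
time: 28.43
position: [0.6818, 0.1003, 0.1949]
ee_rot: [-0.001, 0.145, 0.989, 0.0]
ft_force: [-0.8, 1.1, 0.1]
finger_gap: 0.0855
grip_force: 0.0
```

```bash
python3 - <<'E'
from h import *
go(.682,.0978,.045,163.1)
E
```

```text
t 28.43 pos [0.6818 0.1003 0.1949] yaw 163.3 gap 0.0855 shift [-0.007 -0.017  0.999] turn 0.002
```

Emit:
play_rows:
  commands:
    - [-0.005,-0.01,0.2,0]
    - [-0.005,-0.01,0.4,0]
    - [-0.005,-0.01,0.6,0]
    - [-0.005,-0.01,0.8,0]
    - [-0.005,-0.01,0.95,0]
    - [-0.005,-0.01,1,0]
    - [-0.005,-0.01,1,0]
    - [-0.005,-0.01,1,0]

```text
time: 29.1
position: [0.6829, 0.0986, 0.0457]
ee_rot: [0.0, 0.144, 0.99, 0.0]
ft_force: [0.3, 1.1, 0.2]
finger_gap: 0.0852
grip_force: 0.0
```

Emit:
play_rows:
  commands:
    - [0,0,0,0]
    - [0,0,0,0]
    - [0,0,0,0]
    - [0,0,0,0]
    - [0,0,0,0]
    - [0,0,0,0]
    - [0,0,0,0]
    - [0,0,0,0]
    - [0,0,0,0]
  gripper: -1
  grip_force: 50

```text
time: 29.85
position: [0.6842, 0.0971, 0.0472]
ee_rot: [0.001, 0.145, 0.989, 0.001]
ft_force: [-1.0, 0.8, 6.9]
finger_gap: 0.0514
grip_force: 53.0
```

Emit:
play_rows:
  commands:
    - [0,0,-0.1,0]
    - [0,0,-0.3,0]
    - [0,0,-0.5,0]
    - [0,0,-0.7,0]
    - [0,0,-0.9,0]
    - [0,0,-1,0]
    - [0,0,-1,0]
    - [0,0,-1,0]

```text
time: 30.52
position: [0.6829, 0.0965, 0.1964]
ee_rot: [0.001, 0.146, 0.989, 0.0]
ft_force: [0.4, 0.1, -2.4]
finger_gap: 0.0517
grip_force: 52.8
```

```bash
python3 - <<'E'
from h import *
go(.4933,.334,.2,174.6)
col,P=cloud('top'); z=P[...,2]
roi=np.zeros(z.shape,bool); roi[170:270,100:200]=1
for c in comps(P,roi&((z>.063)&(z<.072)),40): print(c)
for c in comps(P,roi&((z>.05)&(z<.062)),100): print(c)
E
```

```text
t 30.52 pos [0.6829 0.0965 0.1964] yaw 163.3 gap 0.0517 shift [ 1.666  1.152 -0.025] turn -0.126
((np.int64(142), np.int64(204)), (array([0.5352, 0.3944]), array([63.5, 62.3]), 48.5, 0.0676, 388))
((np.int64(133), np.int64(214)), (array([0.4979, 0.3831]), array([199.4, 219.9]), 84.8, 0.0579, 483))
```

Emit:
play_rows:
  commands:
    - [0.15,0.1,0,0]
    - [0.3,0.2,0,-0.03]
    - [0.45,0.3,0,-0.06]
    - [0.6,0.4,0,-0.09]
    - [0.75,0.5,0,-0.12]
    - [0.83,0.57,0,-0.125]
    - [0.83,0.57,0,-0.125]

```text
time: 31.15
position: [0.584, 0.2191, 0.1933]
ee_rot: [-0.003, 0.045, 0.999, 0.001]
ft_force: [-0.3, 1.2, -2.7]
finger_gap: 0.0514
grip_force: 52.8
```

```bash
python3 - <<'E'
from h import *
go(.4757,.3337,.19,174.6)
E
```

```text
t 31.15 pos [0.584  0.2191 0.1933] yaw 174.9 gap 0.0514 shift [0.787 0.697 0.027] turn 0.003
```

Emit:
play_rows:
  commands:
    - [0.15,0.15,0,0]
    - [0.3,0.3,0,0]
    - [0.45,0.4,0,0]
    - [0.6,0.55,0,0]
    - [0.75,0.65,0,0]
    - [0.785,0.69,0,0]
    - [0.785,0.69,0,0]
    - [0.785,0.69,0,0]
    - [0.785,0.69,0,0]

```text
time: 31.9
position: [0.4828, 0.3264, 0.195]
ee_rot: [0.001, 0.049, 0.999, -0.001]
ft_force: [0.8, -0.4, -2.0]
finger_gap: 0.0517
grip_force: 52.9
```

```bash
python3 - <<'E'
from h import *
go(.4757,.3337,.055,174.6)
col,P=cloud('top'); cv2.imwrite('pics/t4.png',cv2.resize(col[130:290,80:280],None,fx=3,fy=3)); z=P[...,2]
roi=np.zeros(z.shape,bool); roi[170:270,100:200]=1
for c in comps(P,roi&((z>.063)&(z<.072)),40): print(c)
E
```

```text
t 31.9 pos [0.4828 0.3264 0.195 ] yaw 174.3 gap 0.0517 shift [0.053 0.045 0.933] turn -0.003
((np.int64(144), np.int64(198)), (array([0.5547, 0.3917]), array([61.7, 24.1]), 84.6, 0.0681, 138))
```

View pics/t4.png

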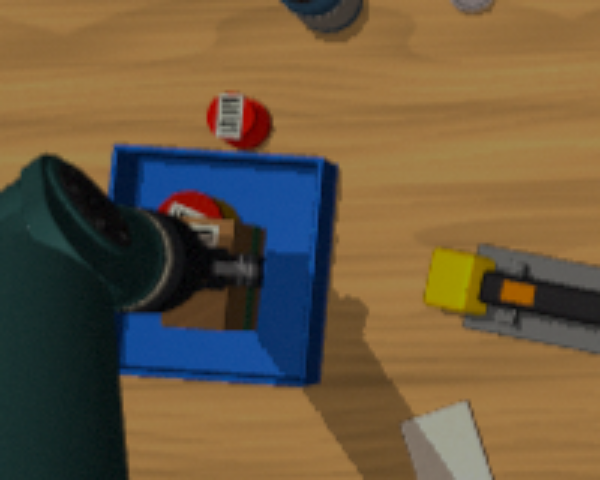

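The carton is held over the crate, with the tin at about (190,205) in the crop. Lowering part way and checking.

Emit:
play_rows:
  commands:
    - [0.02,0.02,0.1,0]
    - [0.045,0.04,0.2,0]
    - [0.045,0.04,0.3,0]
    - [0.045,0.04,0.4,0]
    - [0.045,0.04,0.4,0]
    - [0.045,0.04,0.4,0]
    - [0.045,0.04,0.4,0]

```text
time: 32.53
position: [0.4762, 0.3346, 0.1359]
ee_rot: [0.001, 0.049, 0.999, 0.0]
ft_force: [0.5, 0.2, -1.6]
finger_gap: 0.0516
grip_force: 52.8
```

```bash
python3 - <<'E'
from h import *
go(.4757,.3337,.055,174.6)
E
```

```text
t 32.53 pos [0.4762 0.3346 0.1359] yaw 174.4 gap 0.0516 shift [ 0.003 -0.006  0.539] turn -0.002
```

Emit:
play_rows:
  commands:
    - [0,-0.005,0.1,0]
    - [0,-0.005,0.2,0]
    - [0,-0.005,0.3,0]
    - [0,-0.005,0.4,0]
    - [0,-0.005,0.47,0]
    - [0,-0.005,0.535,0]
    - [0,-0.005,0.535,0]
    - [0,-0.005,0.535,0]
    - [0,-0.005,0.535,0]

```text
time: 33.28
position: [0.4753, 0.3349, 0.0558]
ee_rot: [0.001, 0.048, 0.999, 0.0]
ft_force: [-0.1, 0.3, -1.7]
finger_gap: 0.0515
grip_force: 52.9
```

Emit:
play_rows:
  commands:
    - [0,0,0,0]
    - [0,0,0,0]
    - [0,0,0,0]
    - [0,0,0,0]
    - [0,0,0,0]
    - [0,0,0,0]
  gripper: 0.4

```text
time: 33.78
position: [0.4748, 0.3346, 0.0553]
ee_rot: [0.0, 0.048, 0.999, 0.0]
ft_force: [0.1, -0.0, 1.2]
finger_gap: 0.06
grip_force: 0.0
```

Emit:
play_rows:
  commands:
    - [0,0,-0.1,0]
    - [0,0,-0.3,0]
    - [0,0,-0.5,0]
    - [0,0,-0.7,0]
    - [0,0,-0.9,0]
    - [0,0,-1,0]
    - [0,0,-1,0]

```text
time: 34.37
position: [0.4769, 0.3361, 0.2092]
ee_rot: [0.003, 0.048, 0.999, 0.003]
ft_force: [-0.2, 0.3, 0.6]
finger_gap: 0.0597
grip_force: 0.0
```

```bash
python3 - <<'E'
from h import *
go(.5918,-.2016,.2,84.6)
col,P=cloud('wrist'); z=P[...,2]
for c in comps(P,(z>.062)&(z<.073)|(z>.09)&(z<.101),200): print(c)
E
```

```text
t 34.37 pos [0.4769 0.3361 0.2092] yaw 174.5 gap 0.0597 shift [-1.105 -3.495  0.048] turn 0.999
((np.int64(283), np.int64(192)), (array([0.4711, 0.3345]), array([52.1, 89.9]), 84.2, 0.0955, 7899))
((np.int64(67), np.int64(198)), (array([0.462 , 0.1536]), array([76.1, 38.4]), 33.7, 0.0701, 552))
((np.int64(21), np.int64(217)), (array([0.4661, 0.1302]), array([56.7, 38.7]), 23.8, 0.0929, 1394))
((np.int64(356), np.int64(246)), (array([0.5316, 0.394 ]), array([60.2, 64.2]), 15.0, 0.068, 3538))
```

Emit:
play_rows:
  commands:
    - [-0.05,-0.15,0,0.08]
    - [-0.1,-0.3,0,0.16]
    - [-0.15,-0.45,0,0.24]
    - [-0.2,-0.6,0,0.32]
    - [-0.25,-0.75,0,0.4]
    - [-0.3,-0.9,0,0.48]
    - [-0.32,-1,0,0.56]
    - [-0.32,-1,0,0.64]
    - [-0.32,-1,0,0.72]
    - [-0.32,-1,0,0.8]
    - [-0.32,-1,0,0.88]
    - [-0.32,-1,0,0.96]
    - [-0.32,-1,0,1]
    - [-0.32,-1,0,1]
    - [-0.32,-1,0,1]
  gripper: 1

```text
time: 35.67
position: [0.5072, 0.1804, 0.2039]
ee_rot: [-0.0, 0.739, 0.673, -0.001]
ft_force: [0.3, -0.5, 0.2]
finger_gap: 0.0856
grip_force: 0.0
```

```bash
python3 - <<'E'
from h import *
go(.5918,-.2016,.2,84.6)
E
```

```text
t 35.67 pos [0.5072 0.1804 0.2039] yaw 84.7 gap 0.0856 shift [-2.483  0.798  0.029] turn 0.001
```

Emit:
play_rows:
  commands:
    - [-0.2,0.05,0,0]
    - [-0.4,0.15,0,0]
    - [-0.6,0.2,0,0]
    - [-0.8,0.25,0,0]
    - [-1,0.3,0,0]
    - [-1,0.3,0,0]

```text
time: 36.17
position: [0.539, 0.0189, 0.2054]
ee_rot: [0.002, 0.743, 0.669, -0.001]
ft_force: [-0.4, -0.8, 0.2]
finger_gap: 0.0851
grip_force: 0.0
```

Emit:
play_rows:
  commands:
    - [-0.2,0.05,0,0]
    - [-0.4,0.15,0,0]
    - [-0.6,0.2,0,0]
    - [-0.8,0.25,0,0]
    - [-0.9,0.3,0,0]
    - [-0.9,0.3,0,0]

```text
time: 36.67
position: [0.571, -0.1174, 0.2053]
ee_rot: [0.002, 0.742, 0.67, -0.001]
ft_force: [-0.2, 0.8, 1.1]
finger_gap: 0.0855
grip_force: 0.0
```

```bash
python3 - <<'E'
from h import *
go(.5918,-.2016,.2,84.6)
col,P=cloud('top'); z=P[...,2]
roi=np.zeros(z.shape,bool); roi[130:230,290:370]=1
for c in comps(P,roi&(z>.1)&(z<.11),60): print(c)
E
```

```text
t 36.67 pos [ 0.571  -0.1174  0.2053] yaw 84.2 gap 0.0855 shift [-0.545  0.194  0.037] turn -0.004
((np.int64(312), np.int64(145)), (array([ 0.6831, -0.088 ]), array([34.9, 60. ]), 64.9, 0.1044, 212))
((np.int64(361), np.int64(180)), (array([ 0.5803, -0.2217]), array([12.9, 46.8]), 60.8, 0.1052, 61))
```

Emit:
play_rows:
  commands:
    - [-0.2,0.1,0,0]
    - [-0.4,0.17,0,0]
    - [-0.54,0.19,0,0]
    - [-0.54,0.19,0,0]
    - [-0.54,0.19,0,0]
    - [-0.54,0.19,0,0]
    - [-0.54,0.19,0,0]

```text
time: 37.3
position: [0.5911, -0.1921, 0.2045]
ee_rot: [-0.001, 0.739, 0.674, 0.0]
ft_force: [-0.4, -0.1, -0.9]
finger_gap: 0.0856
grip_force: 0.0
```

```bash
python3 - <<'E'
from h import *
go(.5918,-.2016,.05,84.6)
E
```

```text
t 37.3 pos [ 0.5911 -0.1921  0.2045] yaw 84.7 gap 0.0856 shift [-0.064  0.012  1.03 ] turn 0.001
```

Emit:
play_rows:
  commands:
    - [-0.06,0.01,0.1,0]
    - [-0.06,0.01,0.25,0]
    - [-0.06,0.01,0.4,0]
    - [-0.06,0.01,0.4,0]
    - [-0.06,0.01,0.4,0]
    - [-0.06,0.01,0.4,0]

```text
time: 37.8
position: [0.5922, -0.2041, 0.1454]
ee_rot: [0.0, 0.74, 0.673, 0.0]
ft_force: [-0.6, -0.6, 0.4]
finger_gap: 0.0851
grip_force: 0.0
```

```bash
python3 - <<'E'
from h import *
go(.5918,-.2016,.05,84.6)
E
```

```text
t 37.8 pos [ 0.5922 -0.2041  0.1454] yaw 84.6 gap 0.0851 shift [ 0.016 -0.005  0.636] turn -0.0
```

Emit:
play_rows:
  commands:
    - [0.015,0,0.15,0]
    - [0.015,0,0.3,0]
    - [0.015,0,0.45,0]
    - [0.015,0,0.55,0]
    - [0.015,0,0.62,0]
    - [0.015,0,0.62,0]
    - [0.015,0,0.62,0]
    - [0.015,0,0.62,0]

```text
time: 38.47
position: [0.5932, -0.2025, 0.0535]
ee_rot: [0.001, 0.74, 0.673, 0.001]
ft_force: [-0.4, -0.3, 0.1]
finger_gap: 0.0852
grip_force: 0.0
```

Emit:
play_rows:
  commands:
    - [0,0,0,0]
    - [0,0,0,0]
    - [0,0,0,0]
    - [0,0,0,0]
    - [0,0,0,0]
    - [0,0,0,0]
    - [0,0,0,0]
    - [0,0,0,0]
    - [0,0,0,0]
  gripper: -1
  grip_force: 60

```text
time: 39.22
position: [0.5919, -0.202, 0.0534]
ee_rot: [-0.0, 0.74, 0.673, 0.0]
ft_force: [-2.7, 0.8, 6.2]
finger_gap: 0.0607
grip_force: 63.7
```

Emit:
play_rows:
  commands:
    - [0,0,-0.1,0]
    - [0,0,-0.3,0]
    - [0,0,-0.5,0]
    - [0,0,-0.7,0]
    - [0,0,-0.9,0]
    - [0,0,-1,0]
    - [0,0,-1,0]
    - [0,0,-1,0]

```text
time: 39.88
position: [0.592, -0.2016, 0.2024]
ee_rot: [0.0, 0.74, 0.673, 0.0]
ft_force: [0.0, 1.0, -3.8]
finger_gap: 0.0603
grip_force: 66.4
```

```bash
python3 - <<'E'
from h import *
go(.4522,.4313,.2,84.6)
E
```

```text
t 39.88 pos [ 0.592  -0.2016  0.2024] yaw 84.5 gap 0.0603 shift [ 4.111 -1.329  0.016] turn -0.001
```

Emit:
play_rows:
  commands:
    - [0.1,0,0,0]
    - [0.3,-0.05,0,0]
    - [0.5,-0.1,0,0]
    - [0.7,-0.2,0,0]
    - [0.9,-0.25,0,0]
    - [1,-0.3,0,0]

```text
time: 40.38
position: [0.559, -0.0427, 0.1992]
ee_rot: [-0.003, 0.738, 0.674, -0.001]
ft_force: [0.4, -0.2, -3.4]
finger_gap: 0.0608
grip_force: 66.4
```

Emit:
play_rows:
  commands:
    - [0.2,-0.05,0,0]
    - [0.4,-0.1,0,0]
    - [0.6,-0.2,0,0]
    - [0.8,-0.25,0,0]
    - [1,-0.3,0,0]

```text
time: 40.8
position: [0.5282, 0.1066, 0.1998]
ee_rot: [-0.001, 0.74, 0.673, -0.002]
ft_force: [1.1, 0.1, -3.3]
finger_gap: 0.0608
grip_force: 66.4
```

Emit:
play_rows:
  commands:
    - [0.2,-0.05,0,0]
    - [0.4,-0.15,0,0]
    - [0.6,-0.2,0,0]
    - [0.8,-0.25,0,0]
    - [1,-0.3,0,0]

```text
time: 41.22
position: [0.4981, 0.2598, 0.1998]
ee_rot: [-0.0, 0.74, 0.673, -0.002]
ft_force: [0.8, 0.1, -3.9]
finger_gap: 0.0603
grip_force: 66.4
```

Emit:
play_rows:
  commands:
    - [0.2,-0.05,0,0]
    - [0.4,-0.15,0,0]
    - [0.6,-0.2,0,0]
    - [0.8,-0.25,0,0]
    - [0.9,-0.3,0,0]
    - [0.9,-0.3,0,0]
    - [0.9,-0.3,0,0]
    - [0.9,-0.3,0,0]

```text
time: 41.88
position: [0.4678, 0.3957, 0.2003]
ee_rot: [0.001, 0.74, 0.672, -0.002]
ft_force: [0.2, 0.3, -3.9]
finger_gap: 0.0603
grip_force: 66.4
```

```bash
python3 - <<'E'
from h import *
go(.4522,.4313,.2,84.6)
E
```

```text
t 41.88 pos [0.4678 0.3957 0.2003] yaw 84.5 gap 0.0603 shift [ 0.226 -0.126  0.001] turn -0.001
```

Emit:
play_rows:
  commands:
    - [0.1,-0.05,0,0]
    - [0.22,-0.12,0,0]
    - [0.22,-0.12,0,0]
    - [0.22,-0.12,0,0]
    - [0.22,-0.12,0,0]
    - [0.22,-0.12,0,0]

```text
time: 42.38
position: [0.4546, 0.4304, 0.202]
ee_rot: [0.0, 0.741, 0.672, -0.0]
ft_force: [-0.4, -0.9, -3.9]
finger_gap: 0.0609
grip_force: 66.4
```

```bash
python3 - <<'E'
from h import *
go(.4522,.4313,.062,84.6)
col,P=cloud('top'); z=P[...,2]
cv2.imwrite('pics/t5.png',cv2.resize(col[130:290,80:280],None,fx=3,fy=3))
E
```

```text
t 42.38 pos [0.4546 0.4304 0.202 ] yaw 84.4 gap 0.0609 shift [ 0.006 -0.017  0.933] turn -0.002
```

View pics/t5.png

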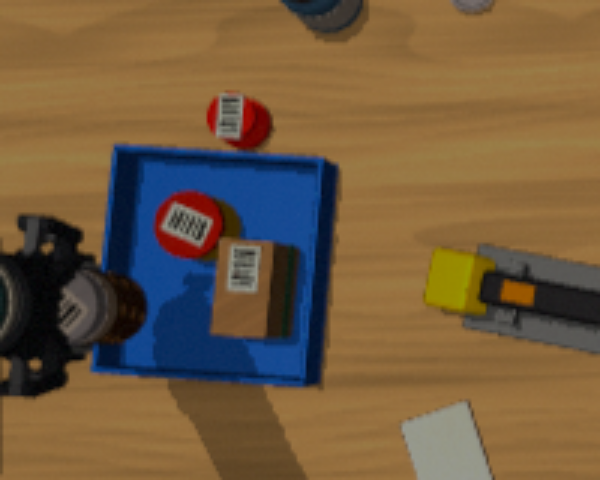

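The tin and carton stand well, and there is room for the jar in the crate's near-left corner. Lowering.

Emit:
play_rows:
  commands:
    - [0.005,-0.01,0.15,0]
    - [0.005,-0.01,0.3,0]
    - [0.005,-0.01,0.45,0]
    - [0.005,-0.01,0.6,0]
    - [0.005,-0.01,0.72,0]
    - [0.005,-0.01,0.82,0]
    - [0.005,-0.01,0.89,0]
    - [0.005,-0.01,0.94,0]
    - [0.005,-0.01,0.94,0]
    - [0.005,-0.01,0.94,0]
    - [0.005,-0.01,0.94,0]

```text
time: 43.35
position: [0.4531, 0.4333, 0.0619]
ee_rot: [0.0, 0.74, 0.672, 0.001]
ft_force: [0.1, -0.2, -3.4]
finger_gap: 0.061
grip_force: 66.4
```

Emit:
play_rows:
  commands:
    - [0,0,0,0]
    - [0,0,0,0]
    - [0,0,0,0]
    - [0,0,0,0]
    - [0,0,0,0]
    - [0,0,0,0]
  gripper: 0.65

```text
time: 43.85
position: [0.4526, 0.4332, 0.0613]
ee_rot: [-0.0, 0.74, 0.673, 0.0]
ft_force: [-0.7, 0.2, -0.4]
finger_gap: 0.0705
grip_force: 0.0
```

Emit:
play_rows:
  commands:
    - [0,0,-0.1,0]
    - [0,0,-0.3,0]
    - [0,0,-0.5,0]
    - [0,0,-0.7,0]
    - [0,0,-0.9,0]
    - [0,0,-1,0]
    - [0,0,-1,0]

```text
time: 44.43
position: [0.4548, 0.4345, 0.2154]
ee_rot: [-0.0, 0.74, 0.672, 0.004]
ft_force: [0.2, -0.4, -0.8]
finger_gap: 0.0706
grip_force: 0.0
```

```bash
python3 - <<'E'
from h import *
go(.4545,.0568,.2,77.4)
E
```

```text
t 44.43 pos [0.4548 0.4345 0.2154] yaw 84.5 gap 0.0706 shift [-2.507  0.238  0.088] turn 0.079
```

Emit:
play_rows:
  commands:
    - [-0.2,0.02,0,0.02]
    - [-0.4,0.04,0,0.04]
    - [-0.6,0.06,0,0.06]
    - [-0.8,0.08,0,0.08]
    - [-1,0.1,0,0.08]
    - [-1,0.1,0,0.08]
  gripper: 1

```text
time: 44.93
position: [0.4521, 0.2742, 0.2104]
ee_rot: [0.001, 0.784, 0.621, -0.003]
ft_force: [0.1, 0.0, 0.7]
finger_gap: 0.0855
grip_force: 0.0
```

```bash
python3 - <<'E'
from h import *
go(.4545,.0568,.2,77.4)
E
```

```text
t 44.93 pos [0.4521 0.2742 0.2104] yaw 76.8 gap 0.0855 shift [-1.407  0.346  0.076] turn -0.007
```

Emit:
play_rows:
  commands:
    - [-0.2,0.05,0,0]
    - [-0.4,0.1,0,0]
    - [-0.6,0.15,0,0]
    - [-0.8,0.2,0,0]
    - [-1,0.25,0,0]
    - [-1,0.25,0,0]

```text
time: 45.43
position: [0.4556, 0.1209, 0.2107]
ee_rot: [0.001, 0.784, 0.621, -0.002]
ft_force: [0.4, 0.6, 0.5]
finger_gap: 0.0855
grip_force: 0.0
```

Emit:
play_rows:
  commands:
    - [-0.15,0.04,0.03,0]
    - [-0.3,0.08,0.06,0]
    - [-0.35,0.08,0.06,0]
    - [-0.35,0.08,0.06,0]
    - [-0.35,0.08,0.06,0]
    - [-0.35,0.08,0.06,0]

```text
time: 45.93
position: [0.4571, 0.0754, 0.202]
ee_rot: [-0.0, 0.78, 0.625, 0.0]
ft_force: [-0.1, 0.2, 0.4]
finger_gap: 0.0855
grip_force: 0.0
```

```bash
python3 - <<'E'
from h import *
go(.4545,.0568,.053,77.4)
col,P=cloud('top'); z=P[...,2]; cv2.imwrite('pics/t6.png',cv2.resize(col[90:300,60:340],None,fx=2.5,fy=2.5))
roi=np.zeros(z.shape,bool); roi[150:270,80:200]=1
for c in comps(P,roi&((z>.064)&(z<.072)|(z>.088)&(z<.12)),60): print(c)
for c in comps(P,roi&((z>.049)&(z<.056)),60): print(c)
E
```

```text
t 45.93 pos [0.4571 0.0754 0.202 ] yaw 77.4 gap 0.0855 shift [-0.125  0.01   0.993] turn 0.0
((np.int64(154), np.int64(217)), (array([0.501 , 0.3532]), array([168.8,  94. ]), 33.5, 0.0931, 1011))
((np.int64(125), np.int64(233)), (array([0.4541, 0.4312]), array([62. , 58.8]), 0.1, 0.11, 455))
((np.int64(157), np.int64(168)), (array([0.6409, 0.3595]), array([47.2, 43.8]), 2.5, 0.0529, 178))
```

View pics/t6.png

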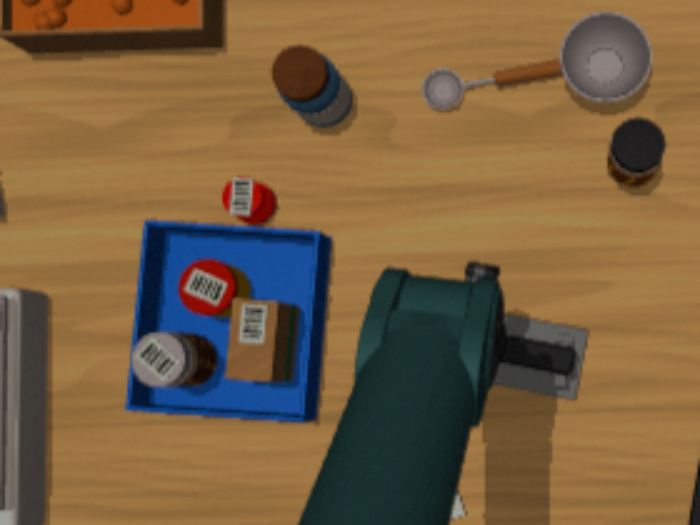

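All three goods stand in the blue crate. Taking the scanner again.

Emit:
play_rows:
  commands:
    - [-0.12,0.01,0.1,0]
    - [-0.12,0.01,0.3,0]
    - [-0.12,0.01,0.4,0]
    - [-0.12,0.01,0.4,0]
    - [-0.12,0.01,0.4,0]
    - [-0.12,0.01,0.4,0]

```text
time: 46.48
position: [0.4553, 0.0567, 0.1427]
ee_rot: [0.0, 0.78, 0.625, 0.001]
ft_force: [0.7, 0.1, 0.8]
finger_gap: 0.0861
grip_force: 0.0
```

```bash
python3 - <<'E'
from h import *
go(.4545,.0568,.053,77.4)
E
```

```text
t 46.48 pos [0.4553 0.0567 0.1427] yaw 77.4 gap 0.0861 shift [-0.001 -0.006  0.598] turn 0.0
```

Emit:
play_rows:
  commands:
    - [0,-0.005,0.15,0]
    - [0,-0.005,0.3,0]
    - [0,-0.005,0.45,0]
    - [0,-0.005,0.55,0]
    - [0,-0.005,0.595,0]
    - [0,-0.005,0.595,0]
    - [0,-0.005,0.595,0]

```text
time: 47.07
position: [0.4546, 0.0564, 0.0535]
ee_rot: [0.0, 0.781, 0.625, 0.001]
ft_force: [-0.0, 0.1, 0.3]
finger_gap: 0.0851
grip_force: 0.0
```

Emit:
play_rows:
  commands:
    - [0,0,0,0]
    - [0,0,0,0]
    - [0,0,0,0]
    - [0,0,0,0]
    - [0,0,0,0]
    - [0,0,0,0]
    - [0,0,0,0]
    - [0,0,0,0]
    - [0,0,0,0]
    - [0,0,0,0]
    - [0,0,0,0]
    - [0,0,0,0]
  gripper: -1
  grip_force: 60

```text
time: 48.07
position: [0.4541, 0.0563, 0.0535]
ee_rot: [0.0, 0.781, 0.625, 0.001]
ft_force: [-1.5, 0.5, 6.2]
finger_gap: 0.0309
grip_force: 59.4
```

Emit:
play_rows:
  commands:
    - [0,0,-0.1,0]
    - [0,0,-0.2,0]
    - [0,0,-0.4,0]
    - [0,0,-0.6,0]
    - [0,0,-0.8,0]
    - [0,0,-1,0]
    - [0,0,-1,0]
    - [0,0,-1,0]

```text
time: 48.73
position: [0.4544, 0.0566, 0.2039]
ee_rot: [0.0, 0.781, 0.625, 0.002]
ft_force: [0.7, 1.3, -2.5]
finger_gap: 0.0313
grip_force: 60.2
```

```bash
python3 - <<'E'
from h import *
u=np.array([np.cos(np.radians(77.4)),np.sin(np.radians(77.4))])
g=np.array([.641,.359])-.1225*u; go(*g,.053+.092,77.4)
E
```

```text
t 48.73 pos [0.4544 0.0566 0.2039] yaw 77.4 gap 0.0313 shift [1.421 0.773 0.398] turn -0.0
```

Emit:
play_rows:
  commands:
    - [0.1,0.1,0,0]
    - [0.3,0.25,0,0]
    - [0.5,0.4,0,0]
    - [0.7,0.5,0,0]
    - [0.9,0.65,0,0]
    - [1,0.77,0,0]
    - [1,0.77,0,0]

```text
time: 49.32
position: [0.6029, 0.182, 0.2003]
ee_rot: [0.0, 0.779, 0.627, 0.001]
ft_force: [-0.3, 0.4, -1.8]
finger_gap: 0.0311
grip_force: 60.0
```

Emit:
play_rows:
  commands:
    - [0.15,0,0.05,0]
    - [0.3,0,0.15,0]
    - [0.4,0,0.25,0]
    - [0.4,0,0.38,0]
    - [0.4,0,0.38,0]
    - [0.4,0,0.38,0]
    - [0.4,0,0.38,0]
    - [0.4,0,0.38,0]

```text
time: 49.98
position: [0.613, 0.2343, 0.1466]
ee_rot: [0.0, 0.781, 0.624, 0.0]
ft_force: [0.8, -0.2, -1.4]
finger_gap: 0.0313
grip_force: 60.1
```

```bash
python3 - <<'E'
from h import *
u=np.array([np.cos(np.radians(77.4)),np.sin(np.radians(77.4))])
g=np.array([.641,.359])-.1225*u; go(*g,.053+.092,77.4)
E
```

```text
t 49.98 pos [0.613  0.2343 0.1466] yaw 77.2 gap 0.0313 shift [0.036 0.001 0.011] turn -0.002
```

Emit:
play_rows:
  commands:
    - [0.03,0,0,0]
    - [0.03,0,0,0]
    - [0.03,0,0,0]
    - [0.03,0,0,0]
    - [0.03,0,0,0]
    - [0.03,0,0,0]
    - [0.03,0,0,0]
    - [0.03,0,0,0]
    - [0.03,0,0,0]
    - [0.03,0,0,0]
    - [0.03,0,0,0]
    - [0.03,0,0,0]
    - [0.03,0,0,0]
    - [0.03,0,0,0]
    - [0.03,0,0,0]
    - [0.03,0,0,0]
    - [0.03,0,0,0]
    - [0.03,0,0,0]

```text
time: 51.48
position: [0.6135, 0.2402, 0.1458]
ee_rot: [-0.0, 0.781, 0.625, -0.0]
ft_force: [-0.5, 0.3, -1.7]
finger_gap: 0.0312
grip_force: 60.1
```

```bash
python3 - <<'E'
from h import *
u=np.array([np.cos(np.radians(77.4)),np.sin(np.radians(77.4))])
g=np.array([.641,.359])-.1225*u; go(*g,.053+.092,77.4)
col,P=cloud('side'); z=P[...,2]; roi=np.zeros(z.shape,bool); roi[100:160,250:300]=1
cv2.imwrite('pics/s7.png',cv2.resize(col[60:260,160:400],None,fx=3,fy=3))
for c in comps(P,roi&((z>.049)&(z<.058)&(P[...,0]>.6)),10): print(c)
E
```

```text
t 51.48 pos [0.6135 0.2402 0.1458] yaw 77.3 gap 0.0312 shift [-0.004  0.006  0.005] turn -0.001
((np.int64(259), np.int64(116)), (array([0.6081, 0.4248]), array([62.7,  5.2]), 85.6, 0.0562, 17))
((np.int64(271), np.int64(127)), (array([0.6242, 0.3532]), array([11.9, 37. ]), 17.4, 0.0517, 27))
```

View pics/s7.png

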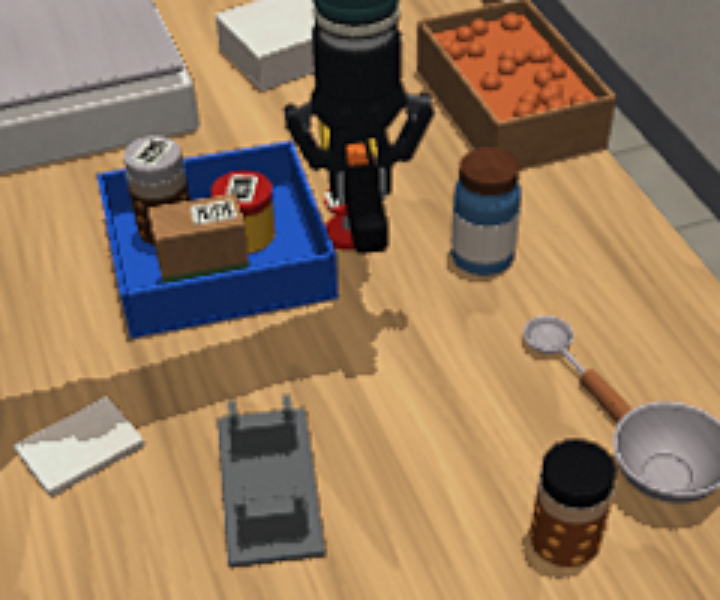

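The scanner hangs over the red marker (about (345,225)), and the goods stand in the crate. Holding a little longer, then returning the scanner.

Emit:
play_rows:
  commands:
    - [0,0,0,0]
    - [0,0,0,0]
    - [0,0,0,0]
    - [0,0,0,0]
    - [0,0,0,0]
    - [0,0,0,0]
    - [0,0,0,0]
    - [0,0,0,0]
    - [0,0,0,0]
    - [0,0,0,0]
    - [0,0,0,0]
    - [0,0,0,0]
    - [0,0,0,0]
    - [0,0,0,0]
    - [0,0,0,0]
    - [0,0,0,0]
    - [0,0,0,0]
    - [0,0,0,0]

```text
time: 53.03
position: [0.6135, 0.2401, 0.1458]
ee_rot: [0.0, 0.781, 0.625, 0.0]
ft_force: [0.4, -0.1, -2.5]
finger_gap: 0.0311
grip_force: 60.1
```

Emit:
play_rows:
  commands:
    - [0,0,-0.15,0]
    - [-0.1,-0.05,-0.3,0]
    - [-0.3,-0.2,-0.3,0]
    - [-0.5,-0.35,-0.3,0]
    - [-0.7,-0.5,-0.3,0]
    - [-0.9,-0.65,-0.3,0]
    - [-1,-0.77,-0.3,0]
    - [-1,-0.77,-0.3,0]

```text
time: 53.7
position: [0.4611, 0.1151, 0.1903]
ee_rot: [-0.002, 0.782, 0.623, -0.003]
ft_force: [-0.6, -0.6, -3.1]
finger_gap: 0.0315
grip_force: 60.2
```

```bash
python3 - <<'E'
from h import *
go(.4543,.0564,.14,77.4)
E
```

```text
t 53.7 pos [0.4611 0.1151 0.1903] yaw 77.0 gap 0.0315 shift [-0.391  0.046  0.336] turn -0.004
```

Emit:
play_rows:
  commands:
    - [-0.2,0,0,0]
    - [-0.37,0,0.1,0]
    - [-0.37,0,0.2,0]
    - [-0.37,0,0.3,0]
    - [-0.37,0,0.3,0]
    - [-0.37,0,0.3,0]
    - [-0.37,0,0.3,0]
    - [-0.37,0,0.3,0]

```text
time: 54.37
position: [0.4568, 0.0654, 0.1466]
ee_rot: [0.0, 0.781, 0.625, 0.001]
ft_force: [0.7, -0.2, -1.9]
finger_gap: 0.0313
grip_force: 60.1
```

```bash
python3 - <<'E'
from h import *
go(.4543,.0564,.0535,77.4)
E
```

```text
t 54.37 pos [0.4568 0.0654 0.1466] yaw 77.4 gap 0.0313 shift [-0.063 -0.004  0.62 ] turn -0.0
```

Emit:
play_rows:
  commands:
    - [-0.06,-0.005,0,0]
    - [-0.06,-0.005,0.1,0]
    - [-0.06,-0.005,0.2,0]
    - [-0.06,-0.005,0.2,0]
    - [-0.06,-0.005,0.2,0]
    - [-0.06,-0.005,0.2,0]
    - [-0.06,-0.005,0.2,0]

```text
time: 54.95
position: [0.4537, 0.0562, 0.1166]
ee_rot: [0.0, 0.781, 0.625, 0.001]
ft_force: [-0.3, -0.2, -1.4]
finger_gap: 0.0311
grip_force: 60.1
```

```bash
python3 - <<'E'
from h import *
go(.4543,.0564,.0535,77.4)
E
```

```text
t 54.95 pos [0.4537 0.0562 0.1166] yaw 77.3 gap 0.0311 shift [0.002 0.003 0.421] turn -0.001
```

Emit:
play_rows:
  commands:
    - [0,0.003,0.1,0]
    - [0,0.003,0.2,0]
    - [0,0.003,0.3,0]
    - [0,0.003,0.37,0]
    - [0,0.003,0.42,0]
    - [0,0.003,0.42,0]
    - [0,0.003,0.42,0]
    - [0,0.003,0.42,0]

```text
time: 55.62
position: [0.4541, 0.0563, 0.0533]
ee_rot: [0.0, 0.781, 0.625, 0.001]
ft_force: [-1.3, 0.3, -2.0]
finger_gap: 0.0311
grip_force: 61.6
```

Emit:
play_rows:
  commands:
    - [0,0,0,0]
    - [0,0,0,0]
    - [0,0,0,0]
    - [0,0,0,0]
    - [0,0,0,0]
    - [0,0,0,0]
    - [0,0,0,0]
    - [0,0,0,0]
    - [0,0,0,0]
    - [0,0,0,0]
  gripper: 1

```text
time: 56.45
position: [0.4534, 0.0562, 0.0528]
ee_rot: [-0.0, 0.781, 0.625, -0.0]
ft_force: [-0.5, 0.3, 0.1]
finger_gap: 0.0855
grip_force: 0.0
```

Emit:
play_rows:
  commands:
    - [0,0,-0.2,0]
    - [0,0,-0.4,0]
    - [0,0,-0.6,0]
    - [0,0,-0.8,0]
    - [0,0,-1,0]
    - [0,0,-1,0]
    - [0,0,-1,0]
    - [0,0,-1,0]

```text
time: 57.12
position: [0.4528, 0.0565, 0.2025]
ee_rot: [-0.0, 0.781, 0.625, -0.0]
ft_force: [0.1, 0.5, -0.9]
finger_gap: 0.0852
grip_force: 0.0
```

```bash
python3 - <<'E'
from h import *
go(.4543,.0564,.0535,77.4)
col,P=cloud('wrist'); z=P[...,2]
for lo,hi in((.079,.0835),(.085,.105),(.055,.07),(.003,.015)):
    print(lo,hi)
    for c in comps(P,(z>lo)&(z<hi)&(P[...,0]<.52),200): print(c)
col,P=cloud('top'); z=P[...,2]; roi=np.zeros(z.shape,bool); roi[150:270,80:200]=1
for c in comps(P,roi&((z>.064)&(z<.072)|(z>.088)&(z<.12)),60): print(c)
cv2.imwrite('pics/t8.png',cv2.resize(col[60:310,80:460],None,fx=2,fy=2))
E
```

```text
t 57.12 pos [0.4528 0.0565 0.2025] yaw 77.4 gap 0.0852 shift [0.001 0.011 0.993] turn -0.001
0.079 0.0835
((np.int64(287), np.int64(64)), (array([0.4753, 0.1487]), array([19.1, 55.9]), 78.0, 0.0813, 869))
((np.int64(286), np.int64(201)), (array([0.4534, 0.0503]), array([143.9,  52.9]), 77.4, 0.0826, 4188))
0.085 0.105
((np.int64(287), np.int64(94)), (array([0.472 , 0.1335]), array([29.3, 55.6]), 77.4, 0.091, 3156))
((np.int64(286), np.int64(169)), (array([0.4605, 0.0807]), array([29.7, 17.6]), 76.9, 0.0856, 703))
0.055 0.07
((np.int64(254), np.int64(152)), (array([0.4375, 0.0964]), array([18.1,  7.1]), 77.8, 0.0673, 249))
((np.int64(316), np.int64(152)), (array([0.485 , 0.0857]), array([18.1,  6.9]), 78.3, 0.0672, 246))
((np.int64(257), np.int64(266)), (array([ 0.4157, -0.0012]), array([19.,  7.]), 77.5, 0.067, 219))
((np.int64(313), np.int64(266)), (array([ 0.4634, -0.0118]), array([19.3,  7.2]), 78.0, 0.0672, 222))
0.003 0.015
((np.int64(99), np.int64(108)), (array([0.3006, 0.1588]), array([101. ,  70.4]), 17.1, 0.0114, 8884))
((np.int64(251), np.int64(185)), (array([0.4226, 0.0591]), array([168.3,  23.6]), 77.5, 0.0093, 2743))
((np.int64(319), np.int64(188)), (array([0.4838, 0.0454]), array([168.3,  21.4]), 77.4, 0.0093, 2428))
((np.int64(198), np.int64(388)), (array([ 0.301 , -0.1658]), array([11.9, 43.3]), 81.7, 0.009, 281))
((np.int64(154), np.int64(217)), (array([0.5005, 0.3529]), array([167.9,  93.9]), 34.4, 0.0934, 1012))
((np.int64(125), np.int64(233)), (array([0.4567, 0.436 ]), array([72. , 59.9]), 59.0, 0.1098, 446))
```

View pics/t8.png

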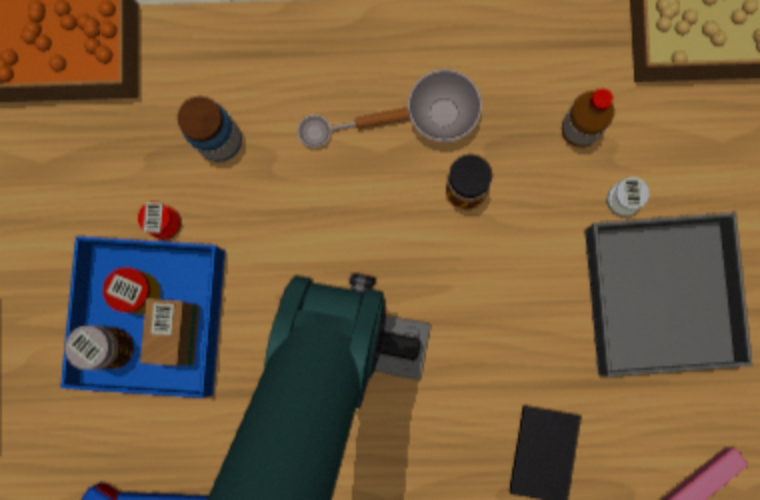

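The scanner is back in its cradle, and the jar, tin and carton stand in the blue crate (crop pixels about (95,348), (127,290) and (167,330)). The bystanders haven't moved. Handing in.

```bash
python3 -c "
from workcell import r
print(r.hand_in())"
```

```text
the job is handed in; nothing more can be done
None
```

Job handed in, no verdict returned: I held the beam on the jar, tin and carton labels in order (no tea box was there), put all three goods upright in the blue crate by the red marker, scanned that marker, and laid the scanner back in its cradle; the tin got knocked about 3 cm inside the crate but stayed upright.

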